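# Hold the bench camera rocker on its mark for a shot of the lathe

### The arm

A 6-joint arm with a two-finger parallel gripper is mounted at the origin on the work surface. World frame = base frame: x ahead of the robot, y to its left, z up, the work surface at z = 0. Lengths are in mm, angles in rad, forces in N, time in s.
With the tool pointing down it reaches from about 225 to 875 mm from the base axis. Payload 3.4 kg.
Tool frame: the origin (TCP) lies between the finger pads; the fingertips stand 14 mm ahead of it and the grasp point (between the pads) lies 5 mm behind it; z points along the fingers, y is the line along which they close (so a half turn about z gives the same grasp; the last joint's range is limited). The gripper opens to 85 mm and grips with 20 to 120 N. Pads are 22 mm wide; open, the fingers measure 114 mm over their backs; the gripper's body (76 mm by 85 mm) begins 54 mm behind the grasp point. The pads swing forward as they close: fully open they stand 13 mm farther back than shut.
Start: joints at [1.205, 0.276, 1.505, -0, 1.361, -0.121], TCP at [139.373, 557.886, 245.328] pointing down, gripper open.
Joint ranges: [-2.89, 2.89], [-0.75, 2.08], [0.22, 2.7], [-1.18, 4.32], [0.11, 2.71], [-2.7, 2.7]. Speed limits (rad/s): [2.57, 2.57, 3.14, 3.14, 3.14, 3.14].

### API

Orientations are given as a unit quaternion [w, x, y, z].
In Python, from station import arm gives the robot as it stands. The module is installed in compiled form; this text tells all that it offers.
- The arm moves only by the shell command python3 -m inch 'ROWS' [FORCE]. ROWS is JSON, a list of rows, each an object with "slide": the shift along the world's x, y, z scaled (see below), a list of three; "twist": the turn, a rotation vector about the world's x, y, z scaled (see below), a list of three; "claw": the opening, from -1 (shut) to 1 (fully open). In form: [{"slide": [x, y, z], "twist": [wx, wy, wz], "claw": claw}, ...]. A call has 1 to 8 rows; each row shifts and turns the commanded pose from where the row before left it; what a row does not reach is not made up. The controller multiplies each number of a shift by 20 cm and each number of a turn by 1.5 rad. A row lasts 1/8 s, in which the tool goes at most 62.5 mm and 10.7 degrees, less where a joint would pass 70% of its speed; a pose out of reach is approached as far as the arm can. A call with a number of a shift or a turn outside -1 to 1 is refused whole. A call with a gripper value outside its range is refused whole. The fingers move at their own pace and stop on an object; FORCE is the grip in N (left out, the last holds). Time passes only in rows, so rows that do not move let the fingers close. It gives the time, the measured TCP pose, the force, the opening and the grip force at its end, in the units of the state.
- arm.get_state(): the state, without advancing time (a new reading comes with each control period).
- arm.snapshot(name): name is "side" or "top"; returns a dict with "color" (400x640x3 uint8, blue, green, red), "vfov" (degrees; the focal length in pixels is half the picture's height over the tangent of half this angle, whatever the lens; pixels are square), "cx", "cy" (the principal point, pixels), "T" (4x4, takes a point from camera to world coordinates). Camera axes: x right, y down, z forward; pixel columns grow to the right and rows downward; lengths in mm; the calibration is good to about 2 mm. A picture is of the moment at which its call begins. There is no depth.
- arm.finish_job(): hands the job in; it is judged then, once.
Trained networks look in a picture, given as the dict that the camera call returned (one of the last four; its "shot" number tells which), for a name from the list of things; names that differ only in an ending like _2 or _b are one class to them, and where a whole thing is asked for, a point or a joint stands for the part that bears it (a point fixed in the world has none). Each returns a list of dicts, best first, with "score" (0 to 1); they miss things now and then, are a little off and sometimes report something else, mostly with a low value. They report only what shows in the picture. A call takes as long as a camera call.
- arm.silhouettes(picture, thing): "region" (400x640 bool, what is visible of it) and "centre" ([column, row] in pixels, amid what is visible of it).
The state is a dict: "time_s": time; "qpos": joint angles; "qvel": joint speeds; "tau": joint torques, N m; "tool_pos": TCP position; "eef_rot": TCP orientation; "ft_force": force on the tool from outside, world axes, zero at the start; "moment": the same for the moment, N m; "opening": opening from 0.0 (shut) to 1.0 (fully open); "grip_force": force on a finger pad.
Only numpy, scipy, OpenCV 4.12 (cv2) and the standard library are available. Lean on these libraries where they do the work, as an engineer would, in place of code of your own. Each camera call takes 0.05 s, during which the arm holds its last target. There are 200 camera calls.

### The job

Take the camera rocker by the wooden grip of its sprung hand lever, raise the camera until the rocker's black pointer stands under the brass marker tab, and keep it under the tab without a break for a shot of 6 seconds or a little more. Then lower the camera gently back down onto its rest and let go of the lever. Touch only the lever, not the boom with its camera, weight and battery, nor the tab, and never let the rocker bang against its stops.

Things in the scene. Friction and masses are not known exactly. Their poses are not given: they have to be found in the camera images.
- pivot (a point): Middle of the pivot axis of the camera rocker's bolted-down stand, 130 mm above the table. The stand's place and yaw (within 0.25 rad) change in each run. Its axes: x along the pivot axis, away from the robot at yaw 0 (lever on the -x side; scale, pointer and tab on the +x side), y along the level boom towards the camera, z up. Base 150 x 280 x 12 mm; scale 34 to 46 mm out on +x, top 257 mm up.
- rocker (a joint): Tilt of the boom about the pivot axis, rad: 0 level, positive = camera end up. Starts at its rest, the stop at -0.25 (camera down); upper stop +0.25. Top-heavy: left alone it falls to one stop or the other. Nominal inertia about the pivot 0.16 kg m2; gravity turns it away from its balance point with 0.73 N m per rad (-0.06 to +0.12 by run); pivot damping 0.05 N m s/rad, hardly any dry friction.
- boom: The rocking boom, an aluminium bar 30 x 30 x 660 mm pivoted in its middle. Origin on the pivot axis; y towards the camera end, z up when level. It carries camera, weight, battery and pointer. Camera and weight are not quite in trim: a constant torque of up to about 0.11 N m either way, another one in each run, acts on the rocker.
- camera_mid (a point): Middle of the black camera, 110 x 70 x 62 mm with a 40 mm lens towards +y, nominally 0.85 kg, on top of the boom's +y end, 270 mm from the pivot and 47 mm above the boom's axis.
- weight: Two steel discs of 92 mm diameter, together nominally 0.83 kg, on the boom's -y end, 251 to 318 mm from the pivot, 72 mm up to their top above the boom's axis. Origin on the pivot axis, axes of the boom.
- battery: Black battery pack, 36 x 90 x 55 mm, nominally 0.28 kg (half to double that), on top of the boom's middle, up to 71 mm above the boom's axis. Origin on the pivot axis, axes of the boom.
- lever (a joint): Angle of the hand lever relative to the boom, rad: 0 = square up from it, positive = head towards -y (weight side); same axis and sense as rocker, so it leans rocker + lever from vertical. Joined to the boom only by a soft torsion spring, nominally 0.45 N m per rad, slack at 0: leaning it to -y lifts the camera, to +y lowers it. Turns +-1.3 rad. Light (0.12 kg) and balanced.
- grip (a point): Middle of the wooden grip on the lever's head: a round bar, diameter 26 mm, 72 mm long, parallel to the pivot axis at 140 mm, sticking out like a crank handle from the shaft (9 x 10 mm, 61 mm from pivot) towards -x; this point is 103 mm towards -x from pivot. 270 mm above the table when the lever is upright; moves on that circle. Free above and on both sides: pinch it across its length from above.
- pointer_tip (a point): Tip of the black pointer (7 mm wide bar), fixed to the boom and square up from it in front of the scale, 132 mm from the pivot axis and 58 mm towards +x from pivot.
- tab (a joint): Setting of the marker tab, rad, about the same axis with the same zero and sense as rocker: the pointer is under the tab's middle when rocker equals tab. Between -0.09 and 0.10, another in each run; it stays there unless pushed.
- tab_mid (a point): Middle of the brass marker tab, 28 mm wide, 24 mm high, 20 mm deep, on top of the scale just beyond the pointer's tip, 148 mm from the pivot axis, 58 mm towards +x from pivot; half its width is 0.09 rad about the pivot.
- marker: The brass marker tab as a body. Origin on the pivot axis, z through the tab's middle.

How it is judged:
By the outcome, as a careful person would: the job done as asked, in the order asked, and still so for the second after the job is handed in, with the robot touching nothing.
It also fails if it takes over 72 s, if anything falls off the work surface, if the arm or the gripper's body presses on something with over 40 N, if the wrist force passes 120 N, or if a joint passes its speed limit or range.

## Working session

There is one attempt and no reset: what is moved stays moved. The work goes in short steps, Python scripts to look and compute and a shell command to move; the robot and the scene stay as the last step left them, time stands still between calls to the robot, and variables do not carry over. Pictures are saved under pics/ and viewed, at most 10 in all, crops included, and the job is handed in when it is done.

```bash
mkdir -p pics; cat > h.py <<'E'
import numpy as np,cv2
from station import arm
def f(p): return 200/np.tan(np.radians(p["vfov"])/2)
def proj(p,X):
    T=np.array(p["T"]);c=(np.atleast_2d(X)-T[:3,3])@T[:3,:3]
    return c[:,:2]/c[:,2:]*f(p)+[p["cx"],p["cy"]]
def ray(p,uv):
    T=np.array(p["T"]);d=T[:3,:3]@np.array([(uv[0]-p["cx"])/f(p),(uv[1]-p["cy"])/f(p),1]);return T[:3,3],d/np.linalg.norm(d)
def tri(rs):
    A=sum(np.eye(3)-np.outer(d,d) for o,d in rs);b=sum((np.eye(3)-np.outer(d,d))@o for o,d in rs);return np.linalg.solve(A,b)
E
python3 - <<'E'
from h import *
print(arm.get_state())
for n in("side","top"):
    p=arm.snapshot(n);cv2.imwrite(f"pics/{n}0.png",p["color"]);print(n,np.round(p["T"],3).tolist(),p["vfov"],p["cx"],p["cy"])
    for t in ("grip","pointer_tip","tab_mid","camera_mid","weight","battery","pivot","lever","boom"):
        r=arm.silhouettes(p,t);print(t,[(round(q["score"],2),np.round(q["centre"],1).tolist(),int(q["region"].sum())) for q in r[:2]])
E
```

```text
{'time_s': 0.0, 'qpos': array([ 1.20499015e+00,  2.76596291e-01,  1.50612428e+00, -4.18649757e-06,
        1.36070709e+00, -1.21011598e-01]), 'qvel': array([-0.00071529, -0.00152461,  0.0008061 ,  0.000148  , -0.00121109,
       -0.00114046]), 'tau': array([ 3.02673334e-04, -4.16787708e+01, -2.45800334e+01, -2.37696750e-04,
        1.11483992e-02,  2.03739788e-06]), 'tool_pos': array([139.18774827, 557.38271918, 244.44248119]), 'eef_rot': array([-2.19143261e-04,  1.22091425e-01,  9.92518434e-01, -8.90950697e-04]), 'ft_force': array([-0.07400881, -0.28699196, -0.20620301]), 'moment': array([ 0.01494665, -0.0266081 , -0.00791606]), 'grip_force': 0.0, 'opening': 1.002984510336011}
side [[0.842, -0.389, 0.374, 297.002], [-0.54, -0.6, 0.59, -286.635], [-0.005, -0.699, -0.715, 761.57], [0.0, 0.0, 0.0, 1.0]] 45.89715319608173 322.3174021020056 194.10736745276677
grip [(0.68, [347.7, 247.3], 2233)]
pointer_tip [(0.85, [465.3, 317.9], 15495)]
tab_mid [(0.56, [423.7, 188.8], 417)]
camera_mid [(0.7, [285.5, 184.5], 2606)]
weight [(0.59, [559.8, 363.9], 6000)]
battery [(0.61, [386.5, 249.5], 2115)]
pivot [(0.69, [404.9, 306.6], 30316), (0.68, [421.8, 191.2], 416)]
lever [(0.63, [348.9, 248.9], 2287)]
boom [(0.79, [463.6, 319.5], 15599), (0.44, [425.0, 188.4], 438)]
top [[0.026, -0.993, 0.114, 510.408], [-0.999, -0.021, 0.047, 143.144], [-0.045, -0.115, -0.992, 939.377], [0.0, 0.0, 0.0, 1.0]] 56.74447085848289 322.4111606107675 205.9217185351185
grip [(0.65, [387.5, 238.8], 704), (0.47, [389.7, 198.7], 14114)]
pointer_tip [(0.55, [408.9, 191.3], 8254)]
tab_mid [(0.76, [396.4, 157.3], 189), (0.57, [539.7, 175.0], 2424)]
camera_mid [(0.72, [262.3, 210.7], 2016)]
weight [(0.97, [537.8, 177.4], 2335)]
battery [(0.69, [386.9, 191.8], 925)]
pivot [(0.89, [389.6, 198.0], 13846)]
lever [(0.65, [386.1, 239.1], 731)]
boom [(0.79, [414.0, 195.6], 7678)]
```

View pics/side0.png

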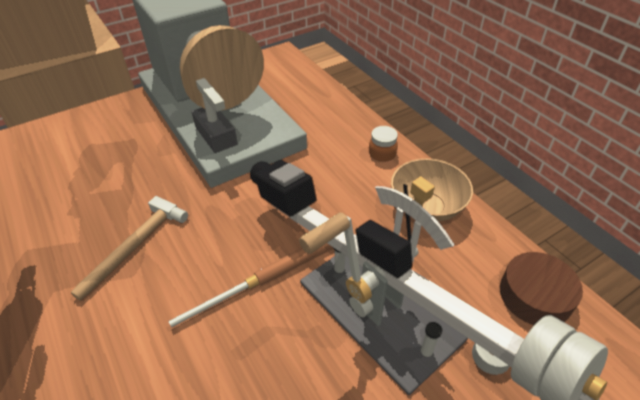

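View pics/top0.png

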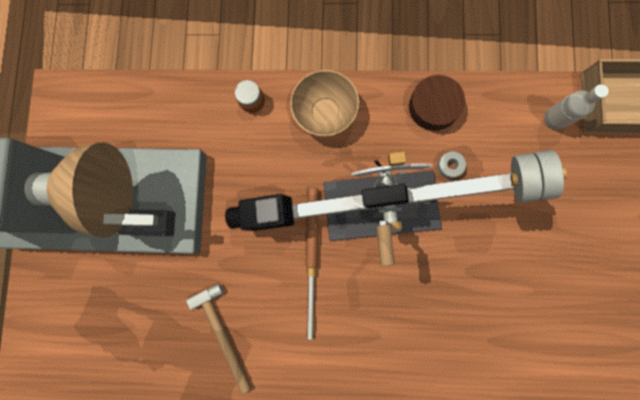

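Side view: grip bar from about (308,245) to (350,220), tab (423,188), pointer (406,195) left of the tab, camera (285,185) down. Top view: grip (386,243), tab (397,158), screwdriver and clutter near but not at the lever. I'll fit the model to both views.

```bash
cat > fit.py <<'E'
from h import *
from scipy.optimize import least_squares
def box(a,b,c): return np.array([[x,y,z] for x in a for y in b for z in c],float)
def cyl(ax,lo,hi,r,c):
    t=np.linspace(0,2*np.pi,24);o=[]
    for e in(lo,hi):
        for k in t:
            o.append([e,c[0]+r*np.cos(k),c[1]+r*np.sin(k)] if ax=="x" else [c[0]+r*np.cos(k),e,c[1]+r*np.sin(k)])
    return np.array(o)
R={"camera_mid":("b",np.vstack([box((-35,35),(215,325),(16,78))])),"battery":("b",box((-18,18),(-45,45),(16,71))),
"weight":("b",cyl("y",-318,-251,46,(0,26))),"tab_mid":("t",box((48,68),(-14,14),(136,160))),"grip":("l",cyl("x",-139,-67,13,(0,140)))}
def rotx(a): c,s=np.cos(a),np.sin(a);return np.array([[1,0,0],[0,c,-s],[0,s,c]])
def rotz(a): c,s=np.cos(a),np.sin(a);return np.array([[c,-s,0],[s,c,0],[0,0,1]])
def world(v,k,X):
    px,py,yaw,r,l,t=v
    return (X@rotx({"b":r,"t":t,"l":l}[k]).T)@rotz(yaw).T+[px,py,130]
def hull(p,v,n):
    k,X=R[n];return cv2.convexHull(proj(p,world(v,k,X)).astype(np.float32))
def cen(h): m=cv2.moments(h);return np.array([m["m10"]/m["m00"],m["m01"]/m["m00"]])
E
cat > fit0.py <<'E'
from fit import *
P={n:arm.snapshot(n) for n in("side","top")}
obs=[]
for n in P:
    for t in R:
        for q in arm.silhouettes(P[n],t)[:1]:
            m=q["region"]; 
            if t=="camera_mid" and n=="top": print("camext",np.where(m.any(0))[0][[0,-1]],np.where(m.any(1))[0][[0,-1]])
            if t=="grip":
                hsv=cv2.cvtColor(P[n]["color"],cv2.COLOR_BGR2HSV);m=m&(hsv[...,1]>75)
                m=cv2.morphologyEx(m.astype(np.uint8),cv2.MORPH_OPEN,np.ones((7,7)))
                ys,xs=np.where(m);print("grip",n,len(xs),xs.min(),xs.max(),ys.min(),ys.max())
            mu=cv2.moments(np.asarray(m,np.uint8),True);c=np.array([mu["m10"],mu["m01"]])/mu["m00"]
            if t=="grip" and n=="side": c=np.array([328,233.])
            if t=="grip" and n=="top": c=np.array([386,243.])
            obs.append((n,t,c))
W={"camera_mid":.2,"weight":.4,"battery":.7,"tab_mid":1,"grip":1}
fun=lambda v:np.concatenate([W[t]*(cen(hull(P[n],v,t))-c) for n,t,c in obs])
s=least_squares(fun,[560,0,0,-.25,-.25,0],loss="soft_l1");v=s.x
print(np.round(v,3))
for n,t,c in obs: print(n,t,np.round(c,1),np.round(cen(hull(P[n],v,t))-c,1))
print("grip",world(v,"l",np.array([[-103,0,140.]])))
g=tri([ray(P["side"],(328,233)),ray(P["top"],(386,243))]);print("tri grip",g)
ob={(n,t):c for n,t,c in obs};print("tri tab",tri([ray(P[n],ob[n,"tab_mid"]) for n in P]), world(v,"t",np.array([[58,0,148.]])))
ims=[]
for n in P:
    im=P[n]["color"].copy()
    for t in R: cv2.polylines(im,[np.int32(hull(P[n],v,t))],1,(0,255,0),1)
    b=world(v,"b",np.array([[58,0,132.],[58,0,20]]));cv2.polylines(im,[np.int32(proj(P[n],b))],0,(0,0,255),1)
    pl=box((-75,75),(-140,140),(12,))[[0,1,3,2]]@rotz(v[2]).T+[v[0],v[1],0]
    cv2.polylines(im,[np.int32(proj(P[n],pl))],1,(255,255,0),1)
    ims.append(im)
cv2.imwrite("pics/fit0.png",cv2.resize(np.vstack([ims[0][130:400,230:630],ims[1][120:290,210:610]]),None,fx=1.35,fy=1.35))
np.save("v.npy",v)
E
python3 fit0.py
```

```text
grip side 1236 300 370 214 300
camext [225 293] [193 230]
grip top 604 377 400 222 264
[ 5.60032e+02  0.00000e+00  3.15000e-01 -5.92000e-01 -3.77000e-01
 -1.31000e-01]
side camera_mid [419.6 297.6] [-160.1  -34.5]
side battery [384.4 248.1] [-26.5  33.9]
side weight [559.5 362.7] [ -5.4 -32.4]
side tab_mid [422.3 189.6] [-34.3  21.4]
side grip [328. 233.] [-35.   49.1]
top camera_mid [261.1 212.6] [39.6 46.6]
top battery [385.1 195.4] [12.8 34.4]
top weight [537.1 175.5] [14.6  8.3]
top tab_mid [396.3 158.3] [ 3.8 36.5]
top grip [386. 243.] [23.2 44.4]
grip [[446.13306882  17.16527952 260.15934515]]
tri grip [523.7331351   58.37732607 262.63871806]
tri tab [676.69057749  42.65280746 276.35525703] [[609.21967138  36.28309818 276.73813478]]
```

View pics/fit0.png

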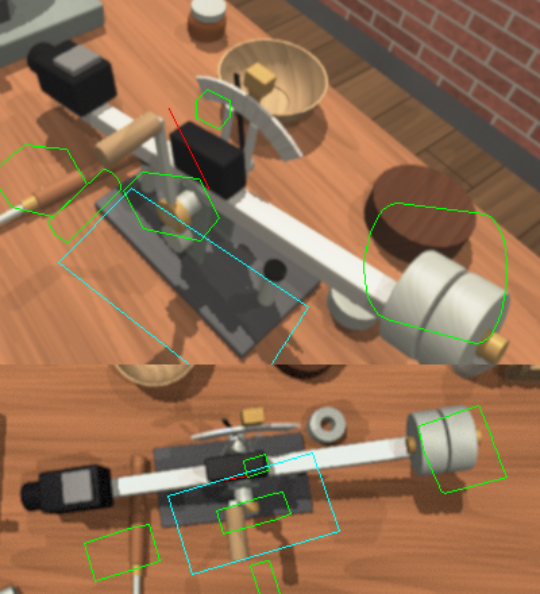

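The optimiser was stuck (float32 hulls with tiny differences). I'll use a coarser difference step and a better start.

```bash
sed -i 's/\[560,0,0,-.25,-.25,0\],loss="soft_l1"/[620,50,0.1,-.25,-.2,0],loss="soft_l1",x_scale=[100,100,1,1,1,1],diff_step=1e-3/; s/astype(np.float32)/astype(np.float32)/' fit0.py
sed -i 's/if t=="grip" and n=="side"/if t=="camera_mid" and n=="side": c=np.array([290,188.])\n            if t=="grip" and n=="side"/' fit0.py
sed -i 's/fun=lambda v:/fun=lambda v:/; s/s=least_squares(fun,/s=least_squares(lambda u:fun(u-1),np.array(/; s/0\],loss/0])+1,loss/; s/v=s.x$/v=s.x-1/' fit0.py
sed -i 's/fit0.png/fit1.png/' fit0.py; python3 fit0.py
```

```text
grip side 1183 301 370 214 300
camext [225 293] [193 230]
grip top 608 377 400 222 264
[ 6.24578e+02  3.77340e+01  1.20000e-01 -2.69000e-01 -2.36000e-01
  6.00000e-03]
side camera_mid [290. 188.] [-2.2  0.3]
side battery [384.4 248.5] [ 0.2 -0.9]
side weight [559.7 362.6] [-2.   0.1]
side tab_mid [422.3 190. ] [ 2.2 -3.2]
side grip [328. 233.] [-4.1  0.6]
top camera_mid [261.2 212.5] [ 5.9 -1.9]
top battery [384.7 195.6] [ 0.5 -0.5]
top weight [537.3 175.4] [1.  0.7]
top tab_mid [396.4 158.2] [-0.3 -3.5]
top grip [386. 243.] [0.8 2.8]
grip [[518.39678551  57.92032039 266.11435633]]
tri grip [523.7331351   58.37732607 262.63871806]
tri tab [676.92419441  42.45178779 275.56365553] [[682.25802598  43.86972583 277.99775691]]
```

View pics/fit1.png

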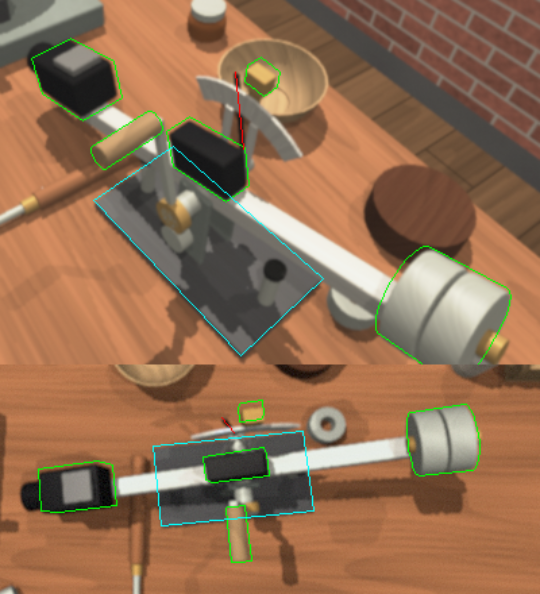

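The fit overlays well: pivot about (625, 38), yaw 0.12, rocker about -0.25, lever slack, tab about 0, grip about (521, 58, 265). That matches the stated geometry (height 130 + 140·cos 0.25 = 266). Moving above the grip.

```bash
python3 -m inch '[{"slide":[0,0,0.25],"twist":[0,0,0],"claw":1},{"slide":[0.1,-0.1,0.25],"twist":[0,0,0.06],"claw":1},{"slide":[0.16,-0.21,0.05],"twist":[0,0,0.06],"claw":1},{"slide":[0.16,-0.21,0],"twist":[0,0,0.06],"claw":1},{"slide":[0.16,-0.21,0],"twist":[0,0,0.063],"claw":1},{"slide":[0.16,-0.21,0],"twist":[0,0,0],"claw":1},{"slide":[0.16,-0.21,0],"twist":[0,0,0],"claw":1},{"slide":[0.16,-0.21,0],"twist":[0,0,0],"claw":1}]' 20
python3 -m inch '[{"slide":[0.16,-0.21,0],"twist":[0,0,0],"claw":1},{"slide":[0.16,-0.21,0],"twist":[0,0,0],"claw":1},{"slide":[0.16,-0.21,0],"twist":[0,0,0],"claw":1},{"slide":[0.16,-0.21,0],"twist":[0,0,0],"claw":1},{"slide":[0,0,0],"twist":[0,0,0],"claw":0.5},{"slide":[0,0,0],"twist":[0,0,0],"claw":0.5}]'
```

```text
time_s: 3.2
tool_pos: [352.1, 284.5, 355.5]
eef_rot: [0.0, -0.06, 0.998, 0.0]
ft_force: [0.1, 0.9, 0.3]
opening: 0.997
grip_force: 0.0
time_s: 3.95
tool_pos: [479.0, 118.1, 355.2]
eef_rot: [-0.0, -0.06, 0.998, 0.0]
ft_force: [-1.4, -0.2, 0.6]
opening: 0.746
grip_force: 0.0
```

```bash
python3 -m inch '[{"slide":[0.1,-0.15,0],"twist":[0,0,0],"claw":0.5},{"slide":[0.1,-0.15,0],"twist":[0,0,0],"claw":0.5},{"slide":[0,0,0],"twist":[0,0,0],"claw":0.5},{"slide":[0,0,-0.15],"twist":[0,0,0],"claw":0.5},{"slide":[0,0,-0.1],"twist":[0,0,0],"claw":0.5},{"slide":[0,0,0],"twist":[0,0,0],"claw":0.5}]'
python3 - <<'E'
from fit import *
v=np.load("v.npy");s=arm.get_state()["tool_pos"];ims=[]
for n in("side","top"):
    p=arm.snapshot(n);im=p["color"].copy();cv2.polylines(im,[np.int32(hull(p,v,"grip"))],1,(0,255,0),1)
    c=proj(p,[s])[0].astype(int);cv2.circle(im,tuple(map(int,c)),3,(0,0,255),-1);ims.append(im)
cv2.imwrite("pics/pre.png",np.hstack([cv2.resize(i,None,fx=2,fy=2) for i in(ims[0][100:340,230:430],ims[1][120:360,290:490])]))
E
```

```text
time_s: 4.7
tool_pos: [517.4, 59.6, 304.2]
eef_rot: [-0.002, -0.061, 0.998, 0.001]
ft_force: [0.7, 0.1, -0.1]
opening: 0.753
grip_force: 0.0
```

View pics/pre.png

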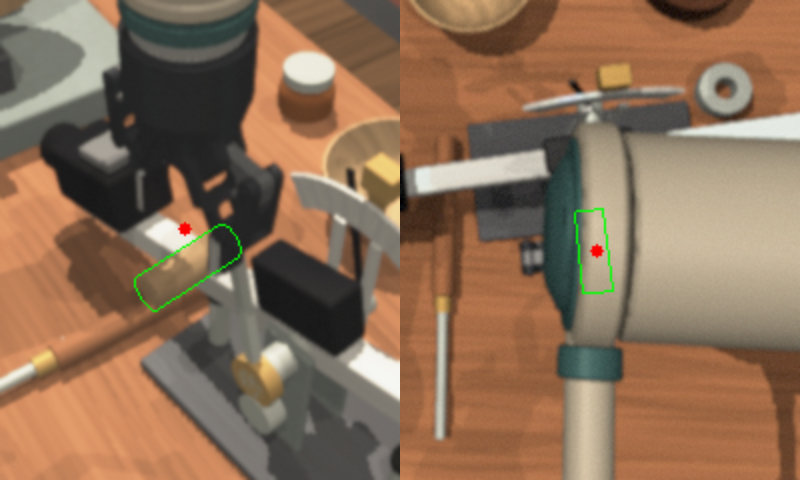

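The bar lies between the open fingers in the side view, with tab and pointer clear. Descend and close.

```bash
python3 -m inch '[{"slide":[0,0,-0.11],"twist":[0,0,0],"claw":0.5},{"slide":[0,0,-0.11],"twist":[0,0,0],"claw":0.5},{"slide":[0,0,0],"twist":[0,0,0],"claw":0.5},{"slide":[0,0,0],"twist":[0,0,0],"claw":0.2},{"slide":[0,0,0],"twist":[0,0,0],"claw":-0.1},{"slide":[0,0,0],"twist":[0,0,0],"claw":-0.3},{"slide":[0,0,0],"twist":[0,0,0],"claw":-0.6},{"slide":[0,0,0],"twist":[0,0,0],"claw":-0.6}]' 25
cat > fit2.py <<'E'
from fit import *
P={n:arm.snapshot(n) for n in("side","top")}
pc=cv2.imread("pics/side0.png")
obs=[("side","camera_mid",(290,188)),("side","battery",(384.4,248.3)),("side","weight",(559.6,362.6)),("side","tab_mid",(422.3,189.8)),("side","grip",(328,233)),
("top","battery",(384.9,195.5)),("top","weight",(537.2,175.4)),("top","tab_mid",(396.4,158.2)),("top","grip",(386,243))]
W={"camera_mid":.2,"weight":.7,"battery":.7,"tab_mid":1,"grip":.5}
def fun(u):
    v=[u[0]*100,u[1]*100,u[2],-.25,u[3],u[4]];sh={"side":u[5:7],"top":u[7:9]}
    return np.concatenate([W[t]*(cen(hull(P[n],v,t))+sh[n]*1.5-c) for n,t,c in obs]+[u[5:9]])
s=least_squares(fun,[6.24,.38,.12,-.24,0.01,0,0,0,0],diff_step=1e-3,x_scale=.1);u=s.x;print(np.round(u,3))
for (n,t,c),e in zip(obs,s.fun.reshape(-1,2)): print(n,t,np.round(e/W[t],1))
v=np.array([u[0]*100,u[1]*100,u[2],-.25,u[3],u[4]]);np.save("v2.npy",v);np.save("sh.npy",u[5:9]*1.5)
tip=world(v,"b",np.array([[58,0,132.]]))
for n,k in(("side",5),("top",7)):print("tip",n,proj(P[n],tip)[0]+u[k:k+2]*1.5)
ims=[]
for n,(a,b) in(("side",(405,190)),("top",(385,165))):
    im=cv2.imread(f"pics/{n}0.png")[b-25:b+25,a-35:a+35];ims.append(cv2.resize(im,None,fx=8,fy=8,interpolation=cv2.INTER_CUBIC)[:300])
    ims[-1]=cv2.resize(im,(560,300) if 0 else (420,300),interpolation=cv2.INTER_CUBIC)
cv2.imwrite("pics/z.png",np.vstack(ims))
E
python3 fit2.py
```

```text
time_s: 5.8
tool_pos: [519.7, 58.0, 262.1]
eef_rot: [0.001, -0.06, 0.998, 0.0]
ft_force: [-0.4, -0.5, 4.0]
opening: 0.294
grip_force: 24.5
[ 6.23   0.387  0.141 -0.228  0.018  0.204  0.575  0.032  0.5  ]
side camera_mid [-5.5  0.5]
side battery [-0.4  0.4]
side weight [-0.7  1. ]
side tab_mid [ 1.6 -1.9]
side grip [-4.  3.]
top battery [0.3 1.2]
top weight [-0.3 -0.2]
top tab_mid [-0.5 -2. ]
top grip [2.2 4.6]
tip side [404.08690234 184.99791414]
tip top [375.2429722  161.38933523]
```

View pics/z.png

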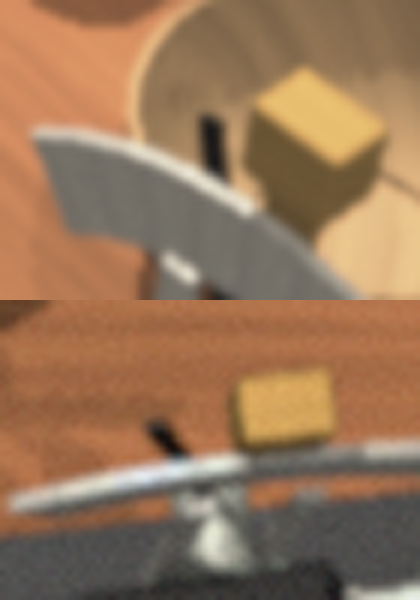

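Grasped (opening 0.29 ≈ 25 mm, 24 N). The zoom shows the pointer tip at side (404.7,185) and top (375.8,161.3). The refit predicts (404.1,185.0) and (375.2,161.4), so it is good to about 1 px. The tab top-face centre is at side (423.3,184.5), top (398.3,157.8). Next is the measuring tool.

```bash
cat > meas.py <<'E'
from fit import *
import sys,json
v=np.load("v2.npy");sh=np.load("sh.npy");G=np.arange(-.32,.32,.004)
e=rotz(v[2])
def lean():
    s=arm.get_state();q=e.T@(np.array(s["tool_pos"])-[v[0],v[1],0]);return s,-np.arcsin(q[1]/140),q
def rw(p):
    q=arm.silhouettes(p,"weight")
    if not q: return None,0
    m=q[0]["region"].astype(np.uint8);c=[]
    for r in G:
        a=np.zeros_like(m);h=hull(p,[*v[:3],r,0,0],"weight")+sh[:2].astype(np.float32)
        cv2.fillPoly(a,[np.int32(np.round(h*16))],1,shift=4);c.append((a^m).sum())
    return par(c),q[0]["score"]
def par(c):
    c=np.array(c,float);i=int(np.clip(c.argmin(),3,len(c)-4));k=np.polyfit(G[i-3:i+4]-G[i],c[i-3:i+4],2);return G[i]-k[1]/(2*k[0]) if k[0]>0 else G[i]
def rp(p):
    g=cv2.cvtColor(p["color"],cv2.COLOR_BGR2GRAY).astype(np.float32);c=[]
    B=np.array([[58,y,z] for y in(-2,0,2) for z in np.linspace(121,131,6)],float)
    for r in G:
        w=(proj(p,world([*v[:3],r,0,0],"b",B))+sh[:2]).astype(np.float32)
        c.append(cv2.remap(g,w[:,0].reshape(1,-1),w[:,1].reshape(1,-1),cv2.INTER_LINEAR).mean())
    return par(c),min(c)
def meas():
    s,L,q=lean();p=arm.snapshot("side");a,sc=rw(p);b,mn=rp(p)
    return p,dict(t=float(s["time_s"]),L=float(L),q=np.round(q,1).tolist(),rw=None if a is None else float(a),sc=float(sc),rp=float(b),mn=float(mn),ft=np.round(s["ft_force"],1).tolist())
E
python3 - <<'E'
from meas import *
for i in range(2):
    p,d=meas();print(d)
for n,k in(("side",0),("top",2)):
    p=arm.snapshot(n)
    for t in(-.04,-.02,0,.02,.04,.06): print(n,t,np.round(proj(p,world([*v[:5],t],"t",np.array([[58,0,160.]])))[0]+sh[k:k+2],1))
E
```

```text
{'t': 5.9, 'L': -0.24263602198396544, 'q': [-99.6, 33.6, 262.0], 'rw': -0.2395671406003159, 'sc': 0.59, 'rp': -0.24123117190350277, 'mn': 43.28363800048828, 'ft': [0.2, 0.7, 5.8]}
{'t': 6.0, 'L': -0.24280763063870744, 'q': [-99.6, 33.7, 262.0], 'rw': -0.23900227790432796, 'sc': 0.67, 'rp': -0.24116505615408285, 'mn': 43.2626953125, 'ft': [-0.6, 0.0, 5.4]}
side -0.04 [420.3 178.8]
side -0.02 [422.  179.9]
side 0 [423.7 181.1]
side 0.02 [425.4 182.2]
side 0.04 [427.1 183.5]
side 0.06 [428.8 184.7]
top -0.04 [391.7 155.3]
top -0.02 [393.5 155.1]
top 0 [395.3 154.9]
top 0.02 [397.1 154.7]
top 0.04 [398.9 154.4]
top 0.06 [400.6 154.2]
```

Both measures (weight, pointer) agree and repeat, with a +0.010 bias against the rest stop at -0.25. Tab is about 0.025. First part of the lean, still below the lift-off threshold:

```bash
cat > plan.py <<'E'
# usage: plan.py target duration nrows : measure, fit the model, plan L rows
from meas import *
import os
from scipy.optimize import minimize
def sim(P,ts,Ls,te,r=-.25,w=0.,dt=.01,c2=None):
    c,kg,ks,I=P;t=ts[0];out=[];k=0
    n=int(round((te[-1]-t)/dt))+1;tt=t+dt*np.arange(n+1);LL=np.interp(tt,ts,Ls);rr=np.empty(n+1);ww=np.empty(n+1)
    for i in range(n+1):
        rr[i]=r;ww[i]=w
        a=(kg*r+ks*(LL[i]-r)+c-.05*w)/I;w+=a*dt;r+=w*dt
        if r<-.25: r=-.25;w=0.
        if r>.25: r=.25;w=0.
    return np.interp(te,tt,rr),np.interp(te,tt,ww)
P0=np.array([0,.75,.45,.16]);S0=np.array([.08,.05,.03,.012])
if __name__=="__main__":
    p,d=meas();F="log.json";lg=json.load(open(F)) if os.path.exists(F) else []
    d["r"]=(d["rp"] if d["rw"] is None else .5*(d["rw"]+d["rp"]))-.010;lg.append(d);json.dump(lg,open(F,"w"))
    print(d)
    tgt,T,n=float(sys.argv[1]),float(sys.argv[2]),int(sys.argv[3])
    t=np.array([x["t"] for x in lg]);L=np.array([x["L"] for x in lg]);r=np.array([x["r"] for x in lg])
    sg=np.array([x.get("s",.006) for x in lg])
    now=arm.get_state()["time_s"]
    K=0 if "--all" in sys.argv else max(0,0)
    def res(u): return np.r_[(sim(P0+S0*u,t,L,t)[0]-r)/sg,u]
    u=least_squares(res,np.zeros(4),diff_step=1e-3,x_scale=.1,method="trf").x if len(t)>1 else np.zeros(4);P=P0+S0*u
    f,w=sim(P,t,L,t);print("P",np.round(P,3),"liftoff L",round(((P[1]-P[2])*.25-P[0])/P[2],3),"eq L at tgt",round(-((P[1]-P[2])*tgt+P[0])/P[2],3))
    print("fit err",np.round((f-r)[-6:],3),"r,w now",round(f[-1],3),round(w[-1],3))
    # linear quadratic plan over rows of 1/8 s
    h=.125;N=28;r0=f[-1]+w[-1]*(now-t[-1]);w0=w[-1];L0=lean()[1]
    tk=now+h*np.arange(N+1)
    ref=r0+(tgt-r0)*(lambda s:s*s*(3-2*s))(np.clip((tk-now)/T,0,1)) 
    def cost(x):
        LL=L0+np.r_[0,np.cumsum(x)]
        rr,ww=sim(P,tk,LL,tk,r0,w0,.025)
        return np.r_[(rr-ref)[1:]*20,ww[1:]*1.5,x*8,(rr[-1]-tgt)*60,ww[-1]*40]
    x=least_squares(cost,np.zeros(N),bounds=(-.09,.09),diff_step=1e-3,x_scale=.05).x
    LL=L0+np.r_[0,np.cumsum(x)];rr,ww=sim(P,tk,LL,tk,r0,w0,.025)
    print("L",np.round(LL[:n+1],3),"r",np.round(rr[:n+1:2],3),"w",np.round(ww[:n+1:2],3),"end",np.round(rr[-1],3))
    pos=np.stack([0*LL,-140*np.sin(LL),140*np.cos(LL)],1)@e.T
    print("rows",np.round(np.diff(pos,axis=0)[:n]/200,3).tolist())
E
python3 plan.py -.25 1 1
python3 -m inch '[{"slide":[0.005,-0.033,0.008],"twist":[0,0,0],"claw":-0.6},{"slide":[0.005,-0.033,0.006],"twist":[0,0,0],"claw":-0.6},{"slide":[0.005,-0.033,0.004],"twist":[0,0,0],"claw":-0.6},{"slide":[0.005,-0.033,0.002],"twist":[0,0,0],"claw":-0.6},{"slide":[0,0,0],"twist":[0,0,0],"claw":-0.6}]'
python3 plan.py -.25 1 1
```

```text
{'t': 6.2, 'L': -0.2428559563815678, 'q': [-99.6, 33.7, 262.0], 'rw': -0.23968971148611862, 'sc': 0.95, 'rp': -0.24109078332098965, 'mn': 43.20008850097656, 'ft': [-1.2, 1.3, 5.0], 'r': -0.25039024740355414}
P [0.   0.75 0.45 0.16] liftoff L 0.167 eq L at tgt 0.167
fit err [0.] r,w now -0.25 0.0
L [-0.243 -0.243] r [-0.25] w [0.] end -0.25
rows [[0.0, 0.0, 0.0]]
time_s: 6.92
tool_pos: [523.3, 31.1, 265.3]
eef_rot: [-0.0, -0.06, 0.998, 0.0]
ft_force: [-2.5, 3.0, 4.0]
opening: 0.292
grip_force: 25.3
{'t': 6.925, 'L': -0.0466754084335233, 'q': [-99.8, 6.5, 265.3], 'rw': -0.24122748568453925, 'sc': 0.55, 'rp': -0.24114216483145173, 'mn': 42.91758728027344, 'ft': [-2.5, 3.0, 4.0], 'r': -0.2511848252579955}
P [0.   0.75 0.45 0.16] liftoff L 0.167 eq L at tgt 0.167
fit err [0.    0.001] r,w now -0.25 0.0
L [-0.048 -0.048] r [-0.25] w [0.] end -0.25
rows [[0.0, 0.0, 0.0]]
```

```bash
python3 -m inch '[{"slide":[0.002,-0.014,0],"twist":[0,0,0],"claw":-0.6},{"slide":[0.002,-0.014,0],"twist":[0,0,0],"claw":-0.6},{"slide":[0.002,-0.014,0],"twist":[0,0,0],"claw":-0.6},{"slide":[0.002,-0.014,0],"twist":[0,0,0],"claw":-0.6}]'
python3 plan.py -.15 2 4
```

```text
time_s: 7.52
tool_pos: [524.8, 20.2, 265.3]
eef_rot: [-0.0, -0.06, 0.998, 0.0]
ft_force: [-1.2, 3.7, 3.9]
opening: 0.293
grip_force: 25.2
{'t': 7.525, 'L': 0.03193813488315296, 'q': [-99.9, -4.5, 265.3], 'rw': -0.24037481259370308, 'sc': 0.84, 'rp': -0.24119263284540962, 'mn': 43.07503128051758, 'ft': [-1.2, 3.7, 3.9], 'r': -0.25078372271955635}
P [0.   0.75 0.45 0.16] liftoff L 0.167 eq L at tgt 0.1
fit err [0.    0.001 0.001] r,w now -0.25 0.0
L [0.035 0.035 0.035 0.035 0.035] r [-0.25 -0.25 -0.25] w [0. 0. 0.] end -0.25
rows [[0.0, 0.0, 0.0], [0.0, 0.0, 0.0], [0.0, 0.0, 0.0], [0.0, 0.0, 0.0]]
```

```bash
python3 -m inch '[{"slide":[0.002,-0.014,0],"twist":[0,0,0],"claw":-0.6},{"slide":[0.002,-0.014,0],"twist":[0,0,0],"claw":-0.6},{"slide":[0.002,-0.014,-0.001],"twist":[0,0,0],"claw":-0.6}]'
python3 plan.py -.15 2 4
```

```text
time_s: 8.0
tool_pos: [525.9, 11.7, 265.0]
eef_rot: [-0.0, -0.06, 0.998, 0.0]
ft_force: [-2.9, 4.1, 4.5]
opening: 0.291
grip_force: 25.2
{'t': 8.0, 'L': 0.09383515324226528, 'q': [-99.9, -13.1, 265.0], 'rw': -0.23143990237949963, 'sc': 0.58, 'rp': -0.2315489155492437, 'mn': 43.80669403076172, 'ft': [-2.9, 4.1, 4.5], 'r': -0.2414944089643717}
P [0.   0.75 0.45 0.16] liftoff L 0.167 eq L at tgt 0.1
fit err [ 0.     0.001  0.001 -0.009] r,w now -0.25 0.0
L [0.097 0.097 0.097 0.097 0.097] r [-0.25 -0.25 -0.25] w [0. 0. 0.] end -0.25
rows [[0.0, 0.0, 0.0], [0.0, 0.0, 0.0], [0.0, 0.0, 0.0], [0.0, 0.0, 0.0]]
```

```bash
sed -i 's|    u=least_squares(res,np.zeros(4).*|    u=min((least_squares(res,[a,0,0,0],diff_step=1e-3,x_scale=.1) for a in(-1,-.3,.3,.7,1.1,1.6)),key=lambda o:o.cost).x if len(t)>1 else np.zeros(4);P=P0+S0*u|' plan.py
python3 plan.py 0.025 3 4
```

```text
{'t': 8.1, 'L': 0.09650200306486825, 'q': [-99.9, -13.5, 264.9], 'rw': -0.2221546218487394, 'sc': 0.75, 'rp': -0.22561608806194117, 'mn': 42.13861846923828, 'ft': [-1.6, 2.6, 2.1], 'r': -0.2338853549553403}
P [0.062 0.744 0.453 0.16 ] liftoff L 0.024 eq L at tgt -0.153
fit err [ 0.     0.001  0.001  0.001 -0.001] r,w now -0.235 0.071
L [ 0.095  0.005 -0.033 -0.036 -0.022] r [-0.228 -0.207 -0.19 ] w [0.071 0.079 0.057] end 0.026
rows [[-0.009, 0.062, 0.003], [-0.004, 0.026, -0.0], [-0.0, 0.002, -0.0], [0.001, -0.009, 0.0]]
```

```bash
python3 -m inch '[{"slide":[-0.006,0.042,0.002],"twist":[0,0,0],"claw":-0.6},{"slide":[-0.002,0.016,0],"twist":[0,0,0],"claw":-0.6},{"slide":[0,0.002,0],"twist":[0,0,0],"claw":-0.6}]'
python3 plan.py 0.025 2.5 4
```

```text
time_s: 8.57
tool_pos: [524.5, 23.1, 265.5]
eef_rot: [-0.0, -0.06, 0.998, -0.001]
ft_force: [-2.4, -3.9, 2.5]
opening: 0.293
grip_force: 25.2
{'t': 8.575, 'L': 0.011818447174038517, 'q': [-99.7, -1.7, 265.5], 'rw': -0.17422624434389128, 'sc': 0.76, 'rp': -0.177291886338347, 'mn': 51.85275650024414, 'ft': [-2.4, -3.9, 2.5], 'r': -0.18575906534111913}
P [0.061 0.744 0.453 0.16 ] liftoff L 0.025 eq L at tgt -0.152
fit err [ 0.     0.001  0.001  0.    -0.001  0.   ] r,w now -0.186 0.126
L [ 0.012 -0.078 -0.115 -0.108 -0.081] r [-0.173 -0.144 -0.126] w [0.126 0.098 0.053] end 0.025
rows [[-0.009, 0.062, -0.002], [-0.004, 0.025, -0.002], [0.001, -0.005, 0.001], [0.003, -0.019, 0.002]]
```

```bash
sed -i 's/ww\[1:\]\*1.5/ww[1:]*.3/; s/x\*8/x*5/' plan.py; python3 -m inch '[{"slide":[-0.004,0.03,-0.001],"twist":[0,0,0],"claw":-0.6},{"slide":[-0.002,0.014,0],"twist":[0,0,0],"claw":-0.6},{"slide":[0,0,0],"twist":[0,0,0],"claw":-0.6}]'
python3 plan.py 0.025 1.8 6
```

```text
time_s: 9.05
tool_pos: [523.4, 32.9, 265.3]
eef_rot: [0.0, -0.06, 0.998, 0.0]
ft_force: [-1.3, -3.1, 2.9]
opening: 0.293
grip_force: 25.2
{'t': 9.05, 'L': -0.05901786612339062, 'q': [-99.5, 8.3, 265.3], 'rw': -0.11840103716508193, 'sc': 0.84, 'rp': -0.10832357428305897, 'mn': 89.38096618652344, 'ft': [-1.3, -3.1, 2.9], 'r': -0.12336230572407045}
P [0.062 0.745 0.452 0.16 ] liftoff L 0.025 eq L at tgt -0.153
fit err [ 0.001  0.001  0.    -0.001  0.001 -0.   ] r,w now -0.124 0.126
L [-0.058 -0.146 -0.152 -0.121 -0.085 -0.06  -0.053] r [-0.111 -0.084 -0.069 -0.054] w [0.126 0.084 0.053 0.07 ] end 0.025
rows [[-0.009, 0.06, -0.006], [-0.001, 0.004, -0.001], [0.003, -0.021, 0.003], [0.004, -0.025, 0.003], [0.002, -0.017, 0.001], [0.001, -0.005, 0.0]]
```

```bash
python3 -m inch '[{"slide":[-0.004,0.025,-0.002],"twist":[0,0,0],"claw":-0.6},{"slide":[-0.002,0.018,-0.002],"twist":[0,0,0],"claw":-0.6},{"slide":[0,0,0],"twist":[0,0,0],"claw":-0.6}]'
python3 plan.py 0.025 1.5 6
```

```text
time_s: 9.52
tool_pos: [522.3, 41.7, 264.7]
eef_rot: [0.0, -0.06, 0.998, 0.0]
ft_force: [-0.3, -2.0, 3.1]
opening: 0.295
grip_force: 25.2
{'t': 9.525, 'L': -0.12275322205543687, 'q': [-99.3, 17.1, 264.7], 'rw': -0.07608430913348925, 'sc': 0.71, 'rp': -0.07000025719678189, 'mn': 93.01779174804688, 'ft': [-0.3, -2.0, 3.1], 'r': -0.08304228316513557}
P [0.056 0.732 0.461 0.159] liftoff L 0.026 eq L at tgt -0.136
fit err [ 0.001  0.    -0.001  0.001 -0.002  0.001] r,w now -0.082 0.062
L [-0.122 -0.084 -0.058 -0.046 -0.049 -0.065 -0.088] r [-0.076 -0.063 -0.047 -0.026] w [0.062 0.051 0.074 0.092] end 0.025
rows [[0.004, -0.026, 0.003], [0.003, -0.018, 0.001], [0.001, -0.008, 0.0], [-0.0, 0.002, -0.0], [-0.002, 0.011, -0.001], [-0.002, 0.016, -0.001]]
```

```bash
python3 -m inch '[{"slide":[0.004,-0.026,0.003],"twist":[0,0,0],"claw":-0.6},{"slide":[0.003,-0.016,0.001],"twist":[0,0,0],"claw":-0.6},{"slide":[0,0,0],"twist":[0,0,0],"claw":-0.6},{"slide":[0,0.002,0],"twist":[0,0,0],"claw":-0.6}]'
python3 plan.py 0.025 1.2 6
```

```text
time_s: 10.12
tool_pos: [523.3, 34.1, 265.1]
eef_rot: [-0.0, -0.06, 0.998, 0.001]
ft_force: [-2.9, 2.0, 2.5]
opening: 0.297
grip_force: 25.5
{'t': 10.125, 'L': -0.06768780110852007, 'q': [-99.4, 9.5, 265.1], 'rw': -0.022193353474319985, 'sc': 0.59, 'rp': -0.0073791522791351516, 'mn': 93.49799346923828, 'ft': [-2.9, 2.0, 2.5], 'r': -0.024786252876727567}
P [0.066 0.753 0.445 0.161] liftoff L 0.026 eq L at tgt -0.165
fit err [-0.    -0.002 -0.002 -0.005  0.007 -0.002] r,w now -0.027 0.1
L [-0.066 -0.156 -0.246 -0.261 -0.234 -0.197 -0.168] r [-0.017  0.009  0.022  0.023] w [ 0.1    0.09   0.022 -0.006] end 0.025
rows [[-0.009, 0.062, -0.007], [-0.009, 0.061, -0.013], [-0.001, 0.01, -0.003], [0.003, -0.018, 0.005], [0.004, -0.025, 0.005], [0.003, -0.02, 0.004]]
```

```bash
python3 - <<'E'
s=open("plan.py").read()
s=s.replace('''    t=np.array([x["t"] for x in lg]);L=np.array([x["L"] for x in lg])''','''    if len(sys.argv)>4: d["ys"]=[float(a) for a in sys.argv[4].split(",")]
    json.dump(lg,open(F,"w"))
    t=np.array([x["t"] for x in lg]);L=np.array([x["L"] for x in lg]);tL=[];lL=[]
    for i,x in enumerate(lg):
        if "ys" in x:
            y=-140*np.sin(lg[i-1]["L"]);ts=x["t"]-.125*len(x["ys"]);tL.append(ts);lL.append(lg[i-1]["L"])
            k=-np.arcsin((y+np.cumsum(x["ys"])*200/np.cos(v[2]))/140);k=k+(x["L"]-k[-1])*np.linspace(0,1,len(k))
            tL+=[ts+.02+.125*(j+1) for j in range(len(k)-1)];lL+=list(k[:-1])
        tL.append(x["t"]);lL.append(x["L"])''')
s=s.replace("sim(P0+S0*u,t,L,t)","sim(P0+S0*u,tL,lL,t)").replace("sim(P,t,L,t)","sim(P,tL,lL,t)")
s=s.replace('.5*(d["rw"]+d["rp"])','.75*d["rw"]+.25*d["rp"]')
open("plan.py","w").write(s)
import json
l=json.load(open("log.json"))
Y={8.575:[.042,.016,.002],9.05:[.03,.014,0],9.525:[.025,.018,0],10.125:[-.026,-.016,0,.002]}
for x in l:
    for k in Y:
        if abs(x["t"]-k)<.01:x["ys"]=Y[k]
json.dump(l,open("log.json","w"))
E
python3 -m inch '[{"slide":[-0.008,0.056,-0.006],"twist":[0,0,0],"claw":-0.6},{"slide":[-0.006,0.046,-0.009],"twist":[0,0,0],"claw":-0.6},{"slide":[0,0,0],"twist":[0,0,0],"claw":-0.6}]'
python3 plan.py 0.025 1 8 .056,.046,0
```

```text
time_s: 10.6
tool_pos: [521.0, 53.3, 262.1]
eef_rot: [0.0, -0.06, 0.998, -0.001]
ft_force: [-1.6, -3.4, 1.9]
opening: 0.294
grip_force: 25.7
{'t': 10.6, 'L': -0.20684736987784616, 'q': [-99.0, 28.8, 262.1], 'rw': 0.04731881804043578, 'sc': 0.65, 'rp': -0.00391830479109131, 'mn': 93.556640625, 'ft': [-1.6, -3.4, 1.9], 'r': 0.024509537332554003}
P [0.064 0.749 0.446 0.161] liftoff L 0.025 eq L at tgt -0.161
fit err [-0.002 -0.    -0.003  0.007 -0.004  0.001] r,w now 0.026 0.092
L [-0.206 -0.293 -0.3   -0.265 -0.217 -0.174 -0.144 -0.13  -0.127] r [0.035 0.049 0.045 0.033 0.025] w [ 0.092  0.02  -0.04  -0.044 -0.021] end 0.025
rows [[-0.008, 0.059, -0.015], [-0.001, 0.004, -0.001], [0.003, -0.023, 0.007], [0.005, -0.032, 0.008], [0.004, -0.029, 0.006], [0.003, -0.02, 0.003], [0.001, -0.01, 0.001], [0.0, -0.002, 0.0]]
```

```bash
python3 -m inch '[{"slide":[-0.01,0.07,-0.018],"twist":[0,0,0],"claw":-0.6},{"slide":[-0.001,0.01,-0.003],"twist":[0,0,0],"claw":-0.6},{"slide":[0.002,-0.015,0.005],"twist":[0,0,0],"claw":-0.6}]'
python3 - <<'E'
import json
l=json.load(open("log.json"))
for x in l[6:]: x["r"]=x["rw"]-.01
json.dump(l,open("log.json","w"))
s=open("plan.py").read().replace('.75*d["rw"]+.25*d["rp"]','d["rw"]')
s=s.replace('    print(d)','    print(d);a=proj(p,world(v,"t",np.array([[58,0,145.]])))[0].astype(int);np.save(f"im{len(lg)}.npy",p["color"]);cv2.imwrite(f"pics/c{len(lg)}.png",cv2.resize(p["color"][a[1]-30:a[1]+45,a[0]-50:a[0]+50],None,fx=5,fy=5,interpolation=cv2.INTER_CUBIC))')
open("plan.py","w").write(s)
E
python3 plan.py 0.025 1 8 .07,.01,-.015; ls pics
```

```text
time_s: 11.08
tool_pos: [519.2, 67.5, 259.0]
eef_rot: [0.0, -0.06, 0.998, 0.001]
ft_force: [0.6, 0.3, -0.7]
opening: 0.295
grip_force: 25.3
{'t': 11.075, 'L': -0.31299382513536117, 'q': [-98.8, 43.1, 259.0], 'rw': 0.08747708894878742, 'sc': 0.63, 'rp': 0.07026885617836807, 'mn': 80.84005737304688, 'ft': [0.6, 0.3, -0.7], 'r': 0.07747708894878742}
P [0.07  0.767 0.438 0.159] liftoff L 0.027 eq L at tgt -0.179
fit err [-0.004 -0.004  0.004  0.003 -0.001 -0.   ] r,w now 0.077 0.021
L [-0.312 -0.325 -0.304 -0.265 -0.221 -0.181 -0.152 -0.137 -0.134] r [0.079 0.075 0.058 0.039 0.027] w [ 0.021 -0.046 -0.08  -0.067 -0.033] end 0.025
rows [[-0.001, 0.009, -0.003], [0.002, -0.014, 0.005], [0.004, -0.026, 0.008], [0.004, -0.03, 0.007], [0.004, -0.027, 0.006], [0.003, -0.02, 0.003], [0.002, -0.011, 0.002], [0.0, -0.002, 0.0]]
c11.png
fit0.png
fit1.png
pre.png
side0.png
top0.png
z.png
```

View pics/c11.png

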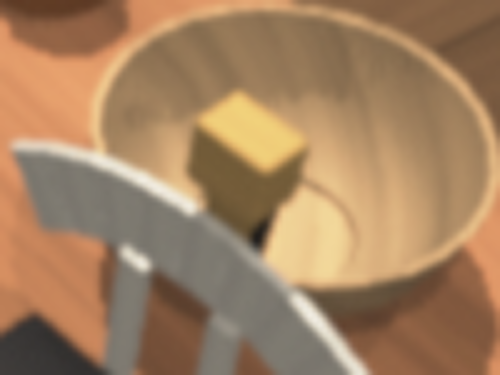

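```bash
python3 -m inch '[{"slide":[-0.001,0.009,-0.003],"twist":[0,0,0],"claw":-0.6},{"slide":[0.002,-0.014,0.005],"twist":[0,0,0],"claw":-0.6},{"slide":[0.004,-0.026,0.008],"twist":[0,0,0],"claw":-0.6},{"slide":[0.004,-0.03,0.007],"twist":[0,0,0],"claw":-0.6}]'; python3 plan.py 0.025 1 8 .009,-.014,-.026,-.03
```

```text
time_s: 11.68
tool_pos: [520.7, 55.4, 263.1]
eef_rot: [0.0, -0.06, 0.998, 0.001]
ft_force: [-0.7, 2.9, 5.8]
opening: 0.295
grip_force: 25.4
{'t': 11.675, 'L': -0.22240983051565963, 'q': [-98.9, 30.9, 263.1], 'rw': 0.05335428571428604, 'sc': 0.86, 'rp': 0.005296952855500355, 'mn': 93.42198181152344, 'ft': [-0.7, 2.9, 5.8], 'r': 0.04335428571428604}
P [0.07  0.767 0.438 0.159] liftoff L 0.027 eq L at tgt -0.179
fit err [-0.004  0.004  0.003 -0.001 -0.    -0.   ] r,w now 0.043 -0.113
L [-0.216 -0.126 -0.036 -0.014 -0.054 -0.113 -0.165 -0.2   -0.216] r [0.032 0.006 0.    0.011 0.022] w [-0.113 -0.077  0.017  0.053  0.035] end 0.025
rows [[0.009, -0.061, 0.011], [0.009, -0.062, 0.005], [0.002, -0.015, 0.0], [-0.004, 0.028, -0.001], [-0.006, 0.041, -0.003], [-0.005, 0.036, -0.005], [-0.003, 0.024, -0.004], [-0.002, 0.011, -0.002]]
```

At r≈0.077 the pointer shows below the right part of the tab (262,235 in the crop), consistent with a tab setting near 0.025. Damping toward the middle.

```bash
python3 -m inch '[{"slide":[0.009,-0.062,0.011],"twist":[0,0,0],"claw":-0.6},{"slide":[0.009,-0.062,0.005],"twist":[0,0,0],"claw":-0.6},{"slide":[0.001,-0.008,0],"twist":[0,0,0],"claw":-0.6}]'; python3 plan.py 0.025 1 8 " -.062,-.062,-.008"
```

```text
time_s: 12.15
tool_pos: [524.5, 26.9, 266.2]
eef_rot: [-0.0, -0.059, 0.998, -0.0]
ft_force: [-2.0, 2.6, 5.6]
opening: 0.295
grip_force: 25.6
{'t': 12.15, 'L': -0.015596345008538655, 'q': [-99.1, 2.2, 266.2], 'rw': 0.04595428571428603, 'sc': 0.74, 'rp': -0.008733639524402627, 'mn': 93.54410552978516, 'ft': [-2.0, 2.6, 5.6], 'r': 0.03595428571428603}
P [0.071 0.765 0.431 0.159] liftoff L 0.028 eq L at tgt -0.185
fit err [ 0.    -0.001 -0.004  0.001  0.014 -0.007] r,w now 0.029 0.011
L [-0.017 -0.107 -0.197 -0.287 -0.347 -0.324 -0.267 -0.209 -0.167] r [0.03  0.044 0.057 0.051 0.036] w [ 0.011  0.072  0.022 -0.051 -0.059] end 0.025
rows [[-0.009, 0.062, -0.004], [-0.009, 0.062, -0.01], [-0.009, 0.061, -0.015], [-0.006, 0.04, -0.013], [0.002, -0.016, 0.005], [0.005, -0.038, 0.012], [0.005, -0.039, 0.009], [0.004, -0.029, 0.006]]
```

```bash
sed -i 's/bounds=(-.09,.09)/bounds=(-.15,.15)/' plan.py; python3 -m inch '[{"slide":[-0.019,0.136,-0.015],"twist":[0,0,0],"claw":-0.6},{"slide":[-0.004,0.03,-0.006],"twist":[0,0,0],"claw":-0.6}]'; python3 plan.py 0.025 1 8 .136,.03
```

```text
time_s: 12.5
tool_pos: [520.5, 59.2, 261.6]
eef_rot: [0.0, -0.06, 0.998, -0.003]
ft_force: [1.8, -3.6, 1.0]
opening: 0.29
grip_force: 25.4
{'t': 12.5, 'L': -0.2504320094388483, 'q': [-98.7, 34.7, 261.6], 'rw': None, 'sc': 0.0, 'rp': 0.06522053348768553, 'mn': 84.29947662353516, 'ft': [1.8, -3.6, 1.0], 'r': 0.055220533487685526}
P [0.072 0.766 0.431 0.159] liftoff L 0.028 eq L at tgt -0.185
fit err [-0.001 -0.004  0.001  0.014 -0.006 -0.001] r,w now 0.055 0.081
L [-0.255 -0.367 -0.378 -0.333 -0.268 -0.207 -0.162 -0.137 -0.131] r [0.063 0.073 0.061 0.041 0.027] w [ 0.081 -0.002 -0.076 -0.076 -0.039] end 0.025
rows [[-0.01, 0.074, -0.024], [-0.001, 0.007, -0.003], [0.004, -0.029, 0.011], [0.006, -0.043, 0.013], [0.006, -0.041, 0.01], [0.004, -0.031, 0.006], [0.002, -0.017, 0.003], [0.001, -0.004, 0.001]]
```

```bash
python3 - <<'E'
s=open("plan.py").read()
a=s.index("    def res(u)");b=s.index('    print("fit err"')
s=s[:a]+'''    P0=np.array([.07,.76,.44,.16]);S0=np.array([.015,.015,.01,.004]);i0=max(0,len(t)-8);t,r,sg=t[i0:],r[i0:],sg[i0:]
    tL,lL=np.array(tL),np.array(lL);k=tL>=t[0]-1e-6;tL,lL=tL[k],lL[k]
    S=lambda u:sim(P0+S0*u[:4],tL,lL,t,r[0]+.01*u[4],.1*u[5])
    u=least_squares(lambda u:np.r_[(S(u)[0]-r)/sg,u],np.zeros(6),diff_step=1e-3,x_scale=.1).x;P=P0+S0*u[:4];f,w=S(u)
    print("P",np.round(P,3),"eq L at tgt",round(-((P[1]-P[2])*tgt+P[0])/P[2],3))
'''+s[b:]
open("plan.py","w").write(s)
m=open("meas.py").read()
m=m.replace('q=arm.silhouettes(p,"weight")\n','q=arm.silhouettes(p,"weight") or arm.silhouettes(p,"weight")\n')
open("meas.py","w").write(m)
E
python3 -m inch '[{"slide":[-0.011,0.076,-0.024],"twist":[0,0,0],"claw":-0.6},{"slide":[-0.001,0.007,-0.003],"twist":[0,0,0],"claw":-0.6}]'; python3 plan.py 0.025 1 8 .076,.007
```

```text
time_s: 12.85
tool_pos: [518.0, 77.4, 256.0]
eef_rot: [0.0, -0.06, 0.998, -0.001]
ft_force: [2.0, -4.2, 4.1]
opening: 0.294
grip_force: 25.5
{'t': 12.85, 'L': -0.38852142232873316, 'q': [-98.5, 53.0, 256.0], 'rw': 0.10235103926097035, 'sc': 0.65, 'rp': 0.08769631914923902, 'mn': 62.23209762573242, 'ft': [2.0, -4.2, 4.1], 'r': 0.09235103926097035}
P [0.075 0.765 0.437 0.159] eq L at tgt -0.191
fit err [-0.008 -0.002  0.013 -0.003  0.008 -0.006] r,w now 0.087 0.015
L [-0.387 -0.355 -0.312 -0.265 -0.221 -0.185 -0.159 -0.146 -0.145] r [0.088 0.08  0.059 0.039 0.027] w [ 0.015 -0.065 -0.089 -0.069 -0.033] end 0.025
rows [[0.003, -0.021, 0.008], [0.004, -0.028, 0.01], [0.004, -0.031, 0.009], [0.004, -0.03, 0.007], [0.004, -0.025, 0.005], [0.002, -0.017, 0.003], [0.001, -0.009, 0.001], [0.0, -0.001, 0.0]]
```

```bash
sed -i 's/else d\["rw"\])/else d["rw"] if d["mn"]>88 else .5*(d["rw"]+d["rp"]))/' plan.py; grep -c 'mn"\]>88' plan.py; python3 -m inch '[{"slide":[0.003,-0.021,0.008],"twist":[0,0,0],"claw":-0.6},{"slide":[0.004,-0.028,0.01],"twist":[0,0,0],"claw":-0.6},{"slide":[0.004,-0.031,0.009],"twist":[0,0,0],"claw":-0.6}]'; python3 plan.py 0.025 1 8 " -.021,-.028,-.031"
```

```text
1
time_s: 13.32
tool_pos: [519.9, 63.2, 261.8]
eef_rot: [0.0, -0.06, 0.998, 0.002]
ft_force: [1.3, 3.9, 4.5]
opening: 0.296
grip_force: 25.2
{'t': 13.325, 'L': -0.280481386829346, 'q': [-98.7, 38.8, 261.8], 'rw': 0.06746019417475763, 'sc': 0.9, 'rp': 0.04945161102035903, 'mn': 91.37076568603516, 'ft': [1.3, 3.9, 4.5], 'r': 0.057460194174757624}
P [0.078 0.761 0.44  0.159] eq L at tgt -0.195
fit err [-0.004  0.01  -0.006  0.007 -0.004  0.001] r,w now 0.058 -0.122
L [-0.274 -0.124 -0.046 -0.056 -0.102 -0.153 -0.193 -0.216 -0.224] r [0.046 0.018 0.011 0.018 0.025] w [-0.122 -0.081  0.008  0.035  0.02 ] end 0.025
rows [[0.014, -0.102, 0.021], [0.008, -0.054, 0.005], [-0.001, 0.007, -0.0], [-0.005, 0.032, -0.003], [-0.005, 0.035, -0.005], [-0.004, 0.027, -0.005], [-0.002, 0.015, -0.003], [-0.001, 0.005, -0.001]]
```

```bash
python3 -m inch '[{"slide":[0.014,-0.1,0.021],"twist":[0,0,0],"claw":-0.6},{"slide":[0.007,-0.048,0.005],"twist":[0,0,0],"claw":-0.6}]'; python3 plan.py 0.025 1 8 " -.1,-.048"
```

```text
time_s: 13.68
tool_pos: [523.6, 32.4, 267.1]
eef_rot: [-0.0, -0.06, 0.998, 0.001]
ft_force: [-0.4, 2.0, 5.7]
opening: 0.298
grip_force: 25.3
{'t': 13.675, 'L': -0.055147660238649386, 'q': [-99.3, 7.7, 267.1], 'rw': 0.021400275103163977, 'sc': 0.71, 'rp': -0.010334706462953747, 'mn': 93.72330474853516, 'ft': [-0.4, 2.0, 5.7], 'r': 0.011400275103163977}
P [0.079 0.76  0.439 0.16 ] eq L at tgt -0.197
fit err [ 0.009 -0.007  0.005 -0.006 -0.     0.002] r,w now 0.013 -0.098
L [-0.05  -0.022 -0.048 -0.099 -0.152 -0.195 -0.223 -0.235 -0.235] r [ 0.003 -0.007  0.002  0.016  0.025] w [-0.098  0.003  0.057  0.05   0.022] end 0.025
rows [[0.003, -0.02, 0.001], [-0.003, 0.018, -0.001], [-0.005, 0.035, -0.003], [-0.005, 0.037, -0.005], [-0.004, 0.029, -0.005], [-0.003, 0.019, -0.004], [-0.001, 0.008, -0.002], [-0.0, 0.0, -0.0]]
```

```bash
python3 -m inch '[{"slide":[0.003,-0.02,0.001],"twist":[0,0,0],"claw":-0.6},{"slide":[-0.003,0.018,-0.001],"twist":[0,0,0],"claw":-0.6}]'; python3 plan.py 0.025 1 8 " -.02,.018"
```

```text
time_s: 14.02
tool_pos: [523.8, 31.1, 266.8]
eef_rot: [-0.0, -0.06, 0.998, -0.001]
ft_force: [-0.8, 0.1, 5.2]
opening: 0.295
grip_force: 25.4
{'t': 14.025, 'L': -0.04578168186577139, 'q': [-99.3, 6.4, 266.8], 'rw': 0.03146163849154777, 'sc': 0.87, 'rp': -0.012484134860391932, 'mn': 93.67626953125, 'ft': [-0.8, 0.1, 5.2], 'r': 0.021461638491547766}
P [0.08  0.76  0.439 0.16 ] eq L at tgt -0.201
fit err [-0.009  0.004 -0.006  0.003  0.008 -0.005] r,w now 0.016 0.061
L [-0.047 -0.197 -0.334 -0.355 -0.319 -0.264 -0.215 -0.182 -0.166] r [0.022 0.043 0.049 0.039 0.028] w [ 0.061  0.073 -0.015 -0.051 -0.034] end 0.025
rows [[-0.015, 0.103, -0.013], [-0.013, 0.092, -0.025], [-0.002, 0.014, -0.005], [0.003, -0.024, 0.008], [0.005, -0.036, 0.011], [0.005, -0.033, 0.008], [0.003, -0.023, 0.005], [0.002, -0.011, 0.002]]
```

```bash
python3 - <<'E'
s=open("plan.py").read()
s=s.replace("r0=f[-1]+w[-1]*(now-t[-1]);w0=w[-1];L0=lean()[1]","L0=lean()[1];q=sim(P,[t[-1],now],[L0,L0],[t[-1],now],f[-1],w[-1]);r0,w0=q[0][-1],q[1][-1]")
s=s.replace("bounds=(-.15,.15)","bounds=(-.25,.25)")
open("plan.py","w").write(s)
E
python3 -m inch '[{"slide":[-0.026,0.185,-0.034],"twist":[0,0,0],"claw":-0.6},{"slide":[-0.003,0.02,-0.008],"twist":[0,0,0],"claw":-0.6}]'; python3 plan.py 0.025 1 8 ".185,.02"
```

```text
time_s: 14.38
tool_pos: [518.3, 72.9, 258.5]
eef_rot: [0.0, -0.061, 0.998, -0.001]
ft_force: [-0.4, -2.4, 8.3]
opening: 0.296
grip_force: 25.8
{'t': 14.375, 'L': -0.3542027219000927, 'q': [-98.9, 48.6, 258.5], 'rw': 0.06699408284023703, 'sc': 0.78, 'rp': 0.04928669086205988, 'mn': 91.04638671875, 'ft': [-0.4, -2.4, 8.3], 'r': 0.05699408284023703}
P [0.08 0.76 0.44 0.16] eq L at tgt -0.2
fit err [ 0.003 -0.005  0.004  0.01  -0.002 -0.003] r,w now 0.054 0.075
L [-0.349 -0.329 -0.294 -0.256 -0.222 -0.194 -0.177 -0.169 -0.169] r [0.06  0.059 0.046 0.033 0.026] w [ 0.038 -0.032 -0.056 -0.044 -0.02 ] end 0.025
rows [[0.002, -0.013, 0.005], [0.003, -0.023, 0.007], [0.004, -0.025, 0.007], [0.003, -0.023, 0.006], [0.003, -0.018, 0.004], [0.002, -0.012, 0.002], [0.001, -0.005, 0.001], [-0.0, 0.0, -0.0]]
```

Now the plan accounts for the measuring delay. Following it.

```bash
python3 -m inch '[{"slide":[0.002,-0.013,0.003],"twist":[0,0,0],"claw":-0.6},{"slide":[0.003,-0.023,0.007],"twist":[0,0,0],"claw":-0.6},{"slide":[0.004,-0.025,0.007],"twist":[0,0,0],"claw":-0.6}]'; python3 plan.py 0.025 1 8 " -.013,-.023,-.025"
```

```text
time_s: 14.85
tool_pos: [519.8, 61.6, 261.7]
eef_rot: [-0.0, -0.06, 0.998, 0.001]
ft_force: [1.2, 2.4, 1.9]
opening: 0.294
grip_force: 25.7
{'t': 14.85, 'L': -0.26852528731554287, 'q': [-98.9, 37.1, 261.7], 'rw': 0.050755043227666025, 'sc': 0.61, 'rp': -0.0009259008746351442, 'mn': 93.28749084472656, 'ft': [1.2, 2.4, 1.9], 'r': 0.04075504322766602}
P [0.08  0.761 0.439 0.16 ] eq L at tgt -0.202
fit err [-0.005  0.003  0.008 -0.006 -0.008  0.004] r,w now 0.045 -0.066
L [-0.265 -0.139 -0.103 -0.115 -0.147 -0.179 -0.203 -0.216 -0.22 ] r [0.038 0.02  0.016 0.021 0.025] w [-0.078 -0.048  0.007  0.021  0.012] end 0.025
rows [[0.012, -0.085, 0.018], [0.004, -0.025, 0.003], [-0.001, 0.009, -0.001], [-0.003, 0.022, -0.003], [-0.003, 0.022, -0.004], [-0.002, 0.016, -0.003], [-0.001, 0.009, -0.002], [-0.0, 0.003, -0.001]]
```

```bash
python3 -m inch '[{"slide":[0.012,-0.085,0.018],"twist":[0,0,0],"claw":-0.6},{"slide":[0.004,-0.025,0.003],"twist":[0,0,0],"claw":-0.6},{"slide":[-0.001,0.009,-0.001],"twist":[0,0,0],"claw":-0.6}]'; python3 plan.py 0.025 1 8 " -.085,-.025,.009"
```

```text
time_s: 15.32
tool_pos: [522.7, 39.3, 265.8]
eef_rot: [-0.001, -0.059, 0.998, -0.001]
ft_force: [-1.6, 1.7, 6.2]
opening: 0.295
grip_force: 26.2
{'t': 15.325, 'L': -0.10549324130268123, 'q': [-99.3, 14.7, 265.8], 'rw': 0.013341176470588523, 'sc': 0.83, 'rp': -0.0019524239192858293, 'mn': 93.48795318603516, 'ft': [-1.6, 1.7, 6.2], 'r': 0.0033411764705885225}
P [0.079 0.76  0.441 0.159] eq L at tgt -0.198
fit err [ 0.004  0.01  -0.005 -0.007  0.001  0.001] r,w now 0.005 -0.039
L [-0.106 -0.123 -0.145 -0.167 -0.187 -0.202 -0.212 -0.216 -0.216] r [0.002 0.004 0.012 0.02  0.025] w [-0.017  0.024  0.035  0.027  0.012] end 0.025
rows [[-0.002, 0.012, -0.001], [-0.002, 0.015, -0.002], [-0.002, 0.015, -0.002], [-0.002, 0.013, -0.002], [-0.001, 0.01, -0.002], [-0.001, 0.007, -0.001], [-0.0, 0.003, -0.001], [0.0, -0.0, 0.0]]
```

```bash
python3 -m inch '[{"slide":[-0.002,0.012,-0.001],"twist":[0,0,0],"claw":-0.6},{"slide":[-0.002,0.015,-0.002],"twist":[0,0,0],"claw":-0.6},{"slide":[-0.002,0.015,-0.002],"twist":[0,0,0],"claw":-0.6}]'; python3 plan.py 0.025 1 8 ".012,.015,.015"
```

```text
time_s: 15.8
tool_pos: [521.8, 45.9, 264.7]
eef_rot: [-0.0, -0.06, 0.998, -0.003]
ft_force: [0.1, -4.1, 3.4]
opening: 0.293
grip_force: 26.2
{'t': 15.8, 'L': -0.15331117790103502, 'q': [-99.2, 21.4, 264.7], 'rw': 0.030650195058517855, 'sc': 0.91, 'rp': -0.0029476724264518783, 'mn': 93.56966400146484, 'ft': [0.1, -4.1, 3.4], 'r': 0.020650195058517853}
P [0.081 0.76  0.441 0.159] eq L at tgt -0.201
fit err [ 0.009 -0.006 -0.008  0.001  0.005 -0.002] r,w now 0.019 0.057
L [-0.161 -0.275 -0.305 -0.289 -0.255 -0.221 -0.196 -0.182 -0.177] r [0.025 0.038 0.038 0.031 0.025] w [ 0.065  0.032 -0.021 -0.031 -0.016] end 0.025
rows [[-0.011, 0.077, -0.017], [-0.003, 0.02, -0.006], [0.001, -0.01, 0.003], [0.003, -0.023, 0.006], [0.003, -0.023, 0.006], [0.002, -0.017, 0.004], [0.001, -0.01, 0.002], [0.0, -0.003, 0.001]]
```

```bash
python3 -m inch '[{"slide":[-0.011,0.077,-0.017],"twist":[0,0,0],"claw":-0.6},{"slide":[-0.003,0.02,-0.006],"twist":[0,0,0],"claw":-0.6},{"slide":[0.001,-0.01,0.003],"twist":[0,0,0],"claw":-0.6}]'; python3 plan.py 0.025 1 8 ".077,.02,-.01"
```

```text
time_s: 16.27
tool_pos: [519.2, 67.0, 260.4]
eef_rot: [-0.0, -0.06, 0.998, 0.001]
ft_force: [1.1, -1.4, 1.2]
opening: 0.295
grip_force: 25.6
{'t': 16.275, 'L': -0.30903727937597425, 'q': [-98.8, 42.6, 260.4], 'rw': 0.0324777327935226, 'sc': 0.73, 'rp': -0.007626880596678496, 'mn': 93.01123046875, 'ft': [1.1, -1.4, 1.2], 'r': 0.022477732793522595}
P [0.078 0.76  0.44  0.16 ] eq L at tgt -0.195
fit err [-0.004 -0.005  0.004  0.006 -0.008  0.002] r,w now 0.025 -0.027
L [-0.307 -0.128 -0.067 -0.076 -0.116 -0.161 -0.197 -0.218 -0.226] r [0.021 0.005 0.005 0.015 0.024] w [-0.057 -0.041  0.027  0.044  0.025] end 0.025
rows [[0.017, -0.121, 0.027], [0.006, -0.042, 0.004], [-0.001, 0.006, -0.0], [-0.004, 0.027, -0.003], [-0.004, 0.031, -0.004], [-0.003, 0.025, -0.004], [-0.002, 0.015, -0.003], [-0.001, 0.005, -0.001]]
```

View pics/c22.png

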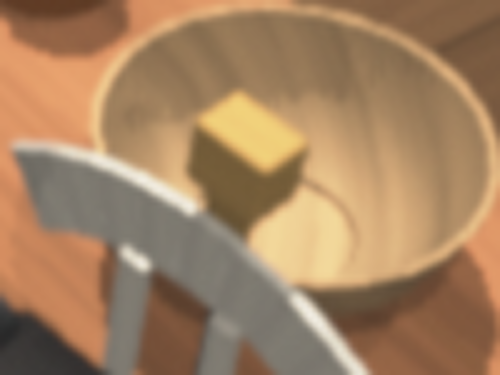

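The pointer is hidden directly behind the tab's foot in the side view (about 235,225 in the crop), so it is under the tab. Keep holding.

```bash
python3 -m inch '[{"slide":[0.015,-0.11,0.025],"twist":[0,0,0],"claw":-0.6},{"slide":[0.006,-0.042,0.004],"twist":[0,0,0],"claw":-0.6}]'; python3 plan.py 0.025 1 8 " -.11,-.042"
```

```text
time_s: 16.62
tool_pos: [523.1, 37.2, 266.7]
eef_rot: [-0.0, -0.059, 0.998, 0.002]
ft_force: [-1.1, 4.3, 4.3]
opening: 0.293
grip_force: 25.9
{'t': 16.625, 'L': -0.08954318521999553, 'q': [-99.1, 12.5, 266.7], 'rw': 0.009884422110553051, 'sc': 0.94, 'rp': -0.0019704440115533945, 'mn': 93.53548431396484, 'ft': [-1.1, 4.3, 4.3], 'r': -0.00011557788944694877}
P [0.076 0.76  0.439 0.16 ] eq L at tgt -0.192
fit err [-0.005  0.006  0.007 -0.007  0.001  0.   ] r,w now -0.0 -0.062
L [-0.083 -0.079 -0.1   -0.132 -0.165 -0.193 -0.211 -0.22  -0.221] r [-0.005 -0.005  0.005  0.017  0.024] w [-0.036  0.023  0.05   0.042  0.019] end 0.025
rows [[0.0, -0.002, 0.0], [-0.002, 0.014, -0.001], [-0.003, 0.022, -0.003], [-0.003, 0.023, -0.003], [-0.003, 0.019, -0.003], [-0.002, 0.013, -0.003], [-0.001, 0.006, -0.001], [-0.0, 0.001, -0.0]]
```

```bash
python3 -m inch '[{"slide":[0,-0.002,0],"twist":[0,0,0],"claw":-0.6},{"slide":[-0.002,0.014,-0.001],"twist":[0,0,0],"claw":-0.6},{"slide":[-0.003,0.022,-0.003],"twist":[0,0,0],"claw":-0.6}]'; python3 plan.py 0.025 1 8 " -.002,.014,.022"
```

```text
time_s: 17.1
tool_pos: [522.6, 41.3, 266.3]
eef_rot: [0.0, -0.06, 0.998, -0.002]
ft_force: [-0.3, -3.6, 6.4]
opening: 0.297
grip_force: 26.0
{'t': 17.1, 'L': -0.11960830874990466, 'q': [-99.0, 16.7, 266.3], 'rw': 0.01586168224299093, 'sc': 0.83, 'rp': -0.010224462649643537, 'mn': 93.49555206298828, 'ft': [-0.3, -3.6, 6.4], 'r': 0.005861682242990931}
P [0.078 0.761 0.439 0.16 ] eq L at tgt -0.196
fit err [ 0.004  0.005 -0.009  0.001  0.002 -0.001] r,w now 0.005 0.056
L [-0.122 -0.247 -0.286 -0.277 -0.248 -0.219 -0.196 -0.184 -0.18 ] r [0.012 0.028 0.033 0.029 0.025] w [ 0.071  0.048 -0.004 -0.019 -0.011] end 0.025
rows [[-0.012, 0.085, -0.016], [-0.004, 0.026, -0.007], [0.001, -0.006, 0.002], [0.003, -0.019, 0.005], [0.003, -0.02, 0.005], [0.002, -0.015, 0.003], [0.001, -0.009, 0.002], [0.0, -0.003, 0.001]]
```

```bash
python3 -m inch '[{"slide":[-0.012,0.085,-0.018],"twist":[0,0,0],"claw":-0.6},{"slide":[-0.004,0.022,-0.008],"twist":[0,0,0],"claw":-0.6},{"slide":[0.001,-0.01,0.002],"twist":[0,0,0],"claw":-0.6}]'; python3 plan.py 0.025 1 8 ".085,.022,-.01"
```

```text
time_s: 17.58
tool_pos: [519.8, 62.5, 261.0]
eef_rot: [0.001, -0.06, 0.998, 0.0]
ft_force: [1.5, -0.5, 3.9]
opening: 0.291
grip_force: 26.5
{'t': 17.575, 'L': -0.27539440269739435, 'q': [-98.9, 38.1, 261.0], 'rw': 0.03770078740157511, 'sc': 0.83, 'rp': -0.004336086884976854, 'mn': 93.05658721923828, 'ft': [1.5, -0.5, 3.9], 'r': 0.02770078740157511}
P [0.078 0.761 0.438 0.16 ] eq L at tgt -0.195
fit err [ 0.005 -0.009  0.001  0.002 -0.003  0.001] r,w now 0.029 0.017
L [-0.274 -0.207 -0.176 -0.169 -0.173 -0.182 -0.19  -0.196 -0.199] r [0.03  0.025 0.022 0.023 0.025] w [-0.004 -0.019 -0.003  0.006  0.005] end 0.025
rows [[0.006, -0.045, 0.011], [0.003, -0.021, 0.004], [0.001, -0.005, 0.001], [-0.0, 0.003, -0.001], [-0.001, 0.006, -0.001], [-0.001, 0.006, -0.001], [-0.001, 0.004, -0.001], [-0.0, 0.002, -0.0]]
```

```bash
python3 -m inch '[{"slide":[0.006,-0.045,0.01],"twist":[0,0,0],"claw":-0.6},{"slide":[0.003,-0.021,0.004],"twist":[0,0,0],"claw":-0.6},{"slide":[0.001,-0.005,0.001],"twist":[0,0,0],"claw":-0.6}]'; python3 plan.py 0.025 1 8 " -.045,-.021,-.005"
```

```text
time_s: 18.05
tool_pos: [521.5, 48.3, 264.1]
eef_rot: [0.0, -0.059, 0.998, 0.001]
ft_force: [1.7, 4.0, 3.7]
opening: 0.291
grip_force: 26.7
{'t': 18.05, 'L': -0.17033555806308495, 'q': [-99.1, 23.7, 264.1], 'rw': 0.011035532994924139, 'sc': 0.56, 'rp': -0.0192424251764535, 'mn': 93.57584381103516, 'ft': [1.7, 4.0, 3.7], 'r': 0.0010355329949241383}
P [0.075 0.76  0.44  0.16 ] eq L at tgt -0.19
fit err [-0.006  0.004  0.004 -0.003 -0.005  0.003] r,w now 0.004 -0.048
L [-0.171 -0.082 -0.067 -0.092 -0.133 -0.173 -0.204 -0.221 -0.226] r [-0.001 -0.007  0.001  0.014  0.024] w [-0.046 -0.     0.05   0.052  0.027] end 0.025
rows [[0.009, -0.061, 0.008], [0.002, -0.011, 0.001], [-0.002, 0.017, -0.001], [-0.004, 0.028, -0.003], [-0.004, 0.028, -0.004], [-0.003, 0.021, -0.004], [-0.002, 0.012, -0.003], [-0.0, 0.003, -0.001]]
```

```bash
python3 -m inch '[{"slide":[0.009,-0.063,0.008],"twist":[0,0,0],"claw":-0.6},{"slide":[0.002,-0.011,0.001],"twist":[0,0,0],"claw":-0.6},{"slide":[-0.002,0.017,-0.001],"twist":[0,0,0],"claw":-0.6}]'; python3 plan.py 0.025 1 8 " -.063,-.011,.017"
```

```text
time_s: 18.52
tool_pos: [523.1, 35.1, 265.5]
eef_rot: [-0.0, -0.06, 0.998, -0.001]
ft_force: [0.2, -0.8, 4.1]
opening: 0.295
grip_force: 26.7
{'t': 18.525, 'L': -0.07491582636133613, 'q': [-99.5, 10.5, 265.5], 'rw': 0.017203980099502775, 'sc': 0.69, 'rp': -0.00035662272042404075, 'mn': 93.73833465576172, 'ft': [0.2, -0.8, 4.1], 'r': 0.0072039800995027745}
P [0.076 0.76  0.44  0.16 ] eq L at tgt -0.19
fit err [ 0.003  0.004 -0.003 -0.003  0.008 -0.003] r,w now 0.004 0.048
L [-0.076 -0.239 -0.295 -0.288 -0.256 -0.22  -0.193 -0.176 -0.171] r [0.01  0.03  0.035 0.03  0.025] w [ 0.074  0.057 -0.005 -0.024 -0.014] end 0.025
rows [[-0.016, 0.111, -0.018], [-0.005, 0.037, -0.01], [0.001, -0.004, 0.001], [0.003, -0.022, 0.006], [0.003, -0.024, 0.006], [0.003, -0.019, 0.004], [0.002, -0.011, 0.002], [0.001, -0.004, 0.001]]
```

```bash
python3 -m inch '[{"slide":[-0.016,0.111,-0.019],"twist":[0,0,0],"claw":-0.6},{"slide":[-0.005,0.035,-0.01],"twist":[0,0,0],"claw":-0.6},{"slide":[0.001,-0.008,0.002],"twist":[0,0,0],"claw":-0.6}]'; python3 plan.py 0.025 1 8 ".111,.035,-.008"
```

```text
time_s: 19.0
tool_pos: [519.3, 63.7, 259.8]
eef_rot: [-0.0, -0.06, 0.998, -0.001]
ft_force: [2.5, -1.4, 1.7]
opening: 0.297
grip_force: 26.7
{'t': 19.0, 'L': -0.2847566405016328, 'q': [-99.2, 39.3, 259.8], 'rw': 0.055509803921568956, 'sc': 0.62, 'rp': -0.002420885581974681, 'mn': 93.08940887451172, 'ft': [2.5, -1.4, 1.7], 'r': 0.045509803921568955}
P [0.077 0.76  0.439 0.16 ] eq L at tgt -0.194
fit err [ 0.003 -0.005 -0.005  0.007 -0.    -0.001] r,w now 0.045 0.046
L [-0.284 -0.277 -0.258 -0.234 -0.211 -0.192 -0.179 -0.173 -0.173] r [0.048 0.048 0.04  0.031 0.025] w [ 0.024 -0.02  -0.038 -0.03  -0.014] end 0.025
rows [[0.001, -0.004, 0.001], [0.002, -0.013, 0.004], [0.002, -0.016, 0.004], [0.002, -0.016, 0.004], [0.002, -0.013, 0.003], [0.001, -0.009, 0.002], [0.001, -0.004, 0.001], [0.0, -0.0, 0.0]]
```

```bash
python3 -m inch '[{"slide":[0.001,-0.004,0.001],"twist":[0,0,0],"claw":-0.6},{"slide":[0.002,-0.013,0.004],"twist":[0,0,0],"claw":-0.6},{"slide":[0.002,-0.016,0.004],"twist":[0,0,0],"claw":-0.6}]'; python3 plan.py 0.025 1 8 " -.004,-.013,-.016"
```

```text
time_s: 19.48
tool_pos: [519.9, 58.6, 261.3]
eef_rot: [-0.001, -0.06, 0.998, 0.002]
ft_force: [2.4, 3.0, -4.4]
opening: 0.294
grip_force: 26.3
{'t': 19.475, 'L': -0.2468374016647867, 'q': [-99.3, 34.2, 261.3], 'rw': None, 'sc': 0.0, 'rp': -0.00336660834331183, 'mn': 93.39453125, 'ft': [2.4, 3.0, -4.4], 'r': -0.01336660834331183}
P [0.073 0.76  0.443 0.159] eq L at tgt -0.183
fit err [ 0.001  0.002  0.011 -0.005 -0.02   0.01 ] r,w now -0.003 -0.117
L [-0.243  0.007  0.169  0.144  0.033 -0.094 -0.198 -0.261 -0.284] r [-0.023 -0.054 -0.044 -0.009  0.02 ] w [-0.147 -0.066  0.111  0.147  0.083] end 0.025
rows [[0.024, -0.172, 0.02], [0.016, -0.112, -0.01], [-0.002, 0.017, 0.003], [-0.011, 0.077, 0.007], [-0.013, 0.088, -0.003], [-0.01, 0.071, -0.011], [-0.006, 0.043, -0.01], [-0.002, 0.015, -0.004]]
```

The weight was missed and the pointer value is bogus here. I'll discard that entry and re-measure.

```bash
python3 -c "
import json
l=json.load(open('log.json'));l[-1]['s']=9.;json.dump(l,open('log.json','w'))"
python3 plan.py 0.025 1 8
```

```text
{'t': 19.625, 'L': -0.24259967508399474, 'q': [-99.3, 33.6, 261.6], 'rw': 0.02728780487804908, 'sc': 0.94, 'rp': -0.006842650779400385, 'mn': 93.27544403076172, 'ft': [2.5, 2.1, -2.9], 'r': 0.01728780487804908}
P [0.075 0.76  0.441 0.16 ] eq L at tgt -0.189
fit err [-0.002  0.009 -0.    -0.005  0.043  0.002] r,w now 0.019 -0.083
L [-0.242 -0.047  0.003 -0.027 -0.09  -0.154 -0.202 -0.23  -0.238] r [ 0.01  -0.01  -0.006  0.011  0.024] w [-0.097 -0.039  0.053  0.067  0.036] end 0.025
rows [[0.019, -0.133, 0.02], [0.005, -0.035, 0.001], [-0.003, 0.021, -0.0], [-0.006, 0.044, -0.003], [-0.006, 0.044, -0.005], [-0.005, 0.033, -0.006], [-0.003, 0.019, -0.004], [-0.001, 0.006, -0.001]]
```

```bash
python3 -m inch '[{"slide":[0.018,-0.126,0.02],"twist":[0,0,0],"claw":-0.6},{"slide":[0.005,-0.035,0.001],"twist":[0,0,0],"claw":-0.6},{"slide":[-0.003,0.021,0],"twist":[0,0,0],"claw":-0.6}]'; python3 plan.py -0.22 2.6 8 " -.126,-.035,.021"
```

```text
time_s: 20.1
tool_pos: [523.8, 28.1, 266.8]
eef_rot: [-0.0, -0.059, 0.998, -0.002]
ft_force: [-1.5, -2.5, 4.9]
opening: 0.291
grip_force: 26.2
{'t': 20.1, 'L': -0.02456013289836068, 'q': [-99.7, 3.4, 266.8], 'rw': 0.00819897959183702, 'sc': 0.55, 'rp': -0.0027024675903276774, 'mn': 93.86849212646484, 'ft': [-1.5, -2.5, 4.9], 'r': -0.0018010204081629795}
P [0.077 0.76  0.441 0.16 ] eq L at tgt -0.015
fit err [ 0.007 -0.002 -0.006  0.046  0.005 -0.001] r,w now -0.003 0.025
L [-0.026 -0.276 -0.391 -0.39  -0.333 -0.259 -0.193 -0.144 -0.113] r [ 0.001  0.018  0.006 -0.029 -0.069] w [ 0.064  0.029 -0.102 -0.16  -0.156] end -0.22
rows [[-0.024, 0.171, -0.026], [-0.011, 0.075, -0.026], [0.0, -0.0, 0.0], [0.005, -0.037, 0.014], [0.007, -0.049, 0.015], [0.006, -0.045, 0.01], [0.005, -0.033, 0.006], [0.003, -0.021, 0.003]]
```

The shot is held (over 6.5 s well inside the tab). Now lower gently.

```bash
python3 -m inch '[{"slide":[-0.024,0.168,-0.026],"twist":[0,0,0],"claw":-0.6},{"slide":[-0.007,0.05,-0.016],"twist":[0,0,0],"claw":-0.6},{"slide":[0,0,0],"twist":[0,0,0],"claw":-0.6}]'; python3 plan.py -0.22 2.8 8 ".168,.05,0"
```

```text
time_s: 20.58
tool_pos: [518.0, 73.2, 257.9]
eef_rot: [0.0, -0.061, 0.998, -0.001]
ft_force: [-0.3, -2.0, 3.8]
opening: 0.291
grip_force: 26.3
{'t': 20.575, 'L': -0.35667353301907095, 'q': [-99.1, 48.9, 257.9], 'rw': 0.026554330708661714, 'sc': 0.89, 'rp': -0.0006568236003809836, 'mn': 92.87586975097656, 'ft': [-0.3, -2.0, 3.8], 'r': 0.01655433070866171}
P [0.077 0.76  0.44  0.16 ] eq L at tgt -0.014
fit err [-0.002 -0.006  0.045  0.005 -0.003  0.001] r,w now 0.017 -0.02
L [-0.354 -0.172 -0.107 -0.109 -0.14  -0.174 -0.196 -0.203 -0.196] r [ 0.013 -0.01  -0.025 -0.037 -0.056] w [-0.066 -0.085 -0.048 -0.056 -0.09 ] end -0.22
rows [[0.017, -0.122, 0.033], [0.006, -0.044, 0.006], [-0.0, 0.002, -0.0], [-0.003, 0.021, -0.003], [-0.003, 0.023, -0.004], [-0.002, 0.015, -0.003], [-0.001, 0.005, -0.001], [0.001, -0.005, 0.001]]
```

```bash
python3 -m inch '[{"slide":[0.014,-0.1,0.027],"twist":[0,0,0],"claw":-0.6},{"slide":[0.005,-0.036,0.006],"twist":[0,0,0],"claw":-0.6},{"slide":[0,0,0],"twist":[0,0,0],"claw":-0.6}]'; python3 plan.py -0.22 2.4 8 " -.1,-.036,0"
```

```text
time_s: 21.05
tool_pos: [521.6, 46.5, 264.4]
eef_rot: [-0.0, -0.059, 0.998, 0.002]
ft_force: [-1.2, 3.7, 4.8]
opening: 0.297
grip_force: 26.9
{'t': 21.05, 'L': -0.15759282418072462, 'q': [-99.3, 22.0, 264.4], 'rw': -0.013670813397128922, 'sc': 0.71, 'rp': -0.01230700600004538, 'mn': 93.53526306152344, 'ft': [-1.2, 3.7, 4.8], 'r': -0.023670813397128922}
P [0.075 0.76  0.44  0.16 ] eq L at tgt -0.011
fit err [-0.005  0.047  0.007 -0.001  0.002 -0.001] r,w now -0.025 -0.106
L [-0.159 -0.074 -0.065 -0.092 -0.127 -0.154 -0.167 -0.164 -0.148] r [-0.036 -0.058 -0.071 -0.084 -0.105] w [-0.105 -0.071 -0.044 -0.063 -0.096] end -0.22
rows [[0.008, -0.058, 0.007], [0.001, -0.006, 0.0], [-0.003, 0.019, -0.001], [-0.003, 0.024, -0.003], [-0.003, 0.019, -0.003], [-0.001, 0.008, -0.001], [0.0, -0.002, 0.0], [0.001, -0.01, 0.002]]
```

```bash
python3 -m inch '[{"slide":[0.004,-0.03,0.004],"twist":[0,0,0],"claw":-0.6},{"slide":[0.001,-0.008,0.001],"twist":[0,0,0],"claw":-0.6},{"slide":[0.001,-0.008,0.001],"twist":[0,0,0],"claw":-0.6}]'; python3 plan.py -0.22 2 8 " -.03,-.008,-.008"
```

```text
time_s: 21.52
tool_pos: [522.8, 36.9, 265.6]
eef_rot: [-0.0, -0.06, 0.998, 0.0]
ft_force: [-1.7, 2.9, 5.6]
opening: 0.295
grip_force: 26.7
{'t': 21.525, 'L': -0.08810717912255027, 'q': [-99.4, 12.3, 265.6], 'rw': -0.037525139664804225, 'sc': 0.68, 'rp': -0.04970816036394797, 'mn': 93.49848175048828, 'ft': [-1.7, 2.9, 5.6], 'r': -0.047525139664804227}
P [0.078 0.759 0.44  0.16 ] eq L at tgt -0.018
fit err [ 0.044  0.003 -0.004  0.002  0.006 -0.003] r,w now -0.051 -0.041
L [-0.086 -0.172 -0.212 -0.218 -0.204 -0.178 -0.147 -0.116 -0.086] r [-0.054 -0.06  -0.076 -0.103 -0.136] w [-0.025 -0.035 -0.088 -0.124 -0.133] end -0.22
rows [[-0.008, 0.059, -0.008], [-0.004, 0.027, -0.005], [-0.001, 0.004, -0.001], [0.001, -0.01, 0.002], [0.003, -0.018, 0.003], [0.003, -0.021, 0.003], [0.003, -0.021, 0.003], [0.003, -0.02, 0.002]]
```

```bash
python3 -m inch '[{"slide":[-0.008,0.059,-0.009],"twist":[0,0,0],"claw":-0.6},{"slide":[-0.003,0.022,-0.005],"twist":[0,0,0],"claw":-0.6},{"slide":[0,0,0],"twist":[0,0,0],"claw":-0.6}]'; python3 plan.py -0.22 2 8 ".059,.022,0"
```

```text
time_s: 22.0
tool_pos: [521.1, 50.8, 262.9]
eef_rot: [0.0, -0.06, 0.998, -0.003]
ft_force: [-1.1, -2.1, 5.2]
opening: 0.288
grip_force: 27.2
{'t': 22.0, 'L': -0.18880248890381088, 'q': [-99.2, 26.3, 262.9], 'rw': -0.05313358778625931, 'sc': 0.79, 'rp': -0.00044662244359250684, 'mn': 93.43814849853516, 'ft': [-1.1, -2.1, 5.2], 'r': -0.06313358778625931}
P [0.079 0.76  0.438 0.16 ] eq L at tgt -0.019
fit err [ 0.003 -0.005  0.001  0.005 -0.003  0.   ] r,w now -0.063 -0.046
L [-0.188 -0.127 -0.112 -0.119 -0.131 -0.139 -0.136 -0.123 -0.102] r [-0.068 -0.085 -0.101 -0.12  -0.144] w [-0.06  -0.067 -0.066 -0.085 -0.104] end -0.22
rows [[0.006, -0.042, 0.007], [0.001, -0.01, 0.001], [-0.001, 0.005, -0.001], [-0.001, 0.009, -0.001], [-0.001, 0.005, -0.001], [0.0, -0.002, 0.0], [0.001, -0.009, 0.001], [0.002, -0.014, 0.002]]
```

```bash
python3 -m inch '[{"slide":[0.004,-0.032,0.006],"twist":[0,0,0],"claw":-0.6},{"slide":[0.001,-0.01,0.001],"twist":[0,0,0],"claw":-0.6},{"slide":[0,0,0],"twist":[0,0,0],"claw":-0.6}]'; python3 plan.py -0.23 1.8 8 " -.032,-.01,0"
```

```text
time_s: 22.48
tool_pos: [521.7, 45.2, 263.9]
eef_rot: [-0.0, -0.06, 0.998, 0.001]
ft_force: [0.3, 2.9, 2.9]
opening: 0.292
grip_force: 27.0
{'t': 22.475, 'L': -0.14821315997859935, 'q': [-99.3, 20.7, 263.9], 'rw': -0.0790824949698187, 'sc': 0.9, 'rp': -0.07919523032810225, 'mn': 92.29833984375, 'ft': [0.3, 2.9, 2.9], 'r': -0.0890824949698187}
P [0.078 0.757 0.44  0.161] eq L at tgt -0.011
fit err [-0.009  0.001  0.007 -0.     0.004 -0.003] r,w now -0.092 -0.082
L [-0.148 -0.066 -0.05  -0.066 -0.089 -0.104 -0.106 -0.094 -0.072] r [-0.101 -0.123 -0.139 -0.155 -0.176] w [-0.09  -0.077 -0.059 -0.074 -0.091] end -0.23
rows [[0.008, -0.057, 0.006], [0.002, -0.011, 0.001], [-0.002, 0.011, -0.001], [-0.002, 0.016, -0.001], [-0.002, 0.011, -0.001], [-0.0, 0.001, -0.0], [0.001, -0.008, 0.001], [0.002, -0.015, 0.001]]
```

```bash
python3 -m inch '[{"slide":[0.006,-0.045,0.005],"twist":[0,0,0],"claw":-0.6},{"slide":[0.001,-0.008,0.001],"twist":[0,0,0],"claw":-0.6},{"slide":[0.001,-0.008,0.001],"twist":[0,0,0],"claw":-0.6}]'; python3 plan.py -0.24 1.8 8 " -.045,-.008,-.008"
```

```text
time_s: 22.95
tool_pos: [523.4, 32.3, 265.5]
eef_rot: [-0.0, -0.06, 0.998, 0.0]
ft_force: [0.1, 4.1, 6.4]
opening: 0.293
grip_force: 27.0
{'t': 22.95, 'L': -0.055060303352396346, 'q': [-99.5, 7.7, 265.5], 'rw': 0.30400000000000055, 'sc': 0.3, 'rp': -0.10874364657685961, 'mn': 89.43619537353516, 'ft': [0.1, 4.1, 6.4], 'r': 0.29400000000000054}
P [0.106 0.836 0.424 0.14 ] eq L at tgt -0.016
fit err [-0.043 -0.033 -0.016  0.041  0.14  -0.072] r,w now 0.222 0.549
L [-0.053 -0.053 -0.053 -0.053 -0.053 -0.053 -0.053 -0.053 -0.053] r [0.25 0.25 0.25 0.25 0.25] w [0. 0. 0. 0. 0.] end 0.25
rows [[0.0, 0.0, 0.0], [0.0, 0.0, 0.0], [0.0, 0.0, 0.0], [0.0, 0.0, 0.0], [0.0, 0.0, 0.0], [0.0, 0.0, 0.0], [0.0, 0.0, 0.0], [0.0, 0.0, 0.0]]
```

Bad weight detection (score 0.3). The pointer says about -0.12, so I'll correct the entry and re-measure.

```bash
python3 -c "
import json
l=json.load(open('log.json'));l[-1]['r']=-.124;l[-1]['s']=.012;json.dump(l,open('log.json','w'))"
python3 plan.py -.24 1.6 8
```

```text
{'t': 23.05, 'L': -0.05328888440862585, 'q': [-99.5, 7.5, 265.5], 'rw': -0.12334228187919447, 'sc': 0.97, 'rp': -0.1148308877622236, 'mn': 89.25125122070312, 'ft': [-0.1, 4.0, 2.3], 'r': -0.13334228187919447}
P [0.08  0.761 0.438 0.16 ] eq L at tgt -0.006
fit err [ 0.004 -0.004  0.002 -0.002 -0.003  0.001] r,w now -0.132 -0.049
L [-0.054 -0.07  -0.084 -0.093 -0.099 -0.1   -0.096 -0.088 -0.075] r [-0.136 -0.144 -0.152 -0.164 -0.18 ] w [-0.039 -0.028 -0.038 -0.056 -0.072] end -0.237
rows [[-0.002, 0.011, -0.001], [-0.001, 0.009, -0.001], [-0.001, 0.007, -0.001], [-0.001, 0.004, -0.0], [-0.0, 0.001, -0.0], [0.0, -0.003, 0.0], [0.001, -0.006, 0.001], [0.001, -0.008, 0.001]]
```

```bash
python3 -m inch '[{"slide":[-0.003,0.02,-0.001],"twist":[0,0,0],"claw":-0.6},{"slide":[-0.001,0.009,-0.001],"twist":[0,0,0],"claw":-0.6},{"slide":[-0.001,0.004,-0.001],"twist":[0,0,0],"claw":-0.6}]'; python3 plan.py -.245 1.6 8 .02,.009,.004
```

```text
time_s: 23.52
tool_pos: [522.7, 37.3, 265.2]
eef_rot: [0.0, -0.06, 0.998, -0.002]
ft_force: [1.1, -2.4, 3.3]
opening: 0.294
grip_force: 26.8
{'t': 23.525, 'L': -0.09096767161363153, 'q': [-99.5, 12.7, 265.2], 'rw': -0.14127999999999985, 'sc': 0.71, 'rp': -0.14121829145658146, 'mn': 83.47661590576172, 'ft': [1.1, -2.4, 3.3], 'r': -0.15124914572829068}
P [0.08  0.76  0.439 0.16 ] eq L at tgt -0.002
fit err [-0.003  0.002 -0.001 -0.003  0.001  0.   ] r,w now -0.151 -0.041
L [-0.092 -0.071 -0.067 -0.068 -0.069 -0.065 -0.058 -0.048 -0.04 ] r [-0.155 -0.168 -0.181 -0.197 -0.214] w [-0.046 -0.051 -0.056 -0.066 -0.073] end -0.25
rows [[0.002, -0.015, 0.001], [0.0, -0.003, 0.0], [-0.0, 0.001, -0.0], [-0.0, 0.0, -0.0], [0.0, -0.003, 0.0], [0.001, -0.005, 0.0], [0.001, -0.006, 0.0], [0.001, -0.006, 0.0]]
```

Nearly there, at a slow 0.05 rad/s.

```bash
python3 -m inch '[{"slide":[0.002,-0.015,0.001],"twist":[0,0,0],"claw":-0.6},{"slide":[0,-0.003,0],"twist":[0,0,0],"claw":-0.6},{"slide":[0,0.001,0],"twist":[0,0,0],"claw":-0.6},{"slide":[0,0,0],"twist":[0,0,0],"claw":-0.6}]'; python3 plan.py -.249 1.4 8 " -.015,-.003,.001,0"
```

```text
time_s: 24.12
tool_pos: [522.9, 35.8, 265.4]
eef_rot: [0.0, -0.06, 0.998, 0.0]
ft_force: [0.5, 1.6, 4.3]
opening: 0.292
grip_force: 26.9
{'t': 24.125, 'L': -0.08021605087567979, 'q': [-99.5, 11.2, 265.4], 'rw': -0.17274062499999987, 'sc': 0.59, 'rp': -0.1771920184540602, 'mn': 52.05984115600586, 'ft': [0.5, 1.6, 4.3], 'r': -0.18496632172703004}
P [0.079 0.759 0.44  0.16 ] eq L at tgt 0.002
fit err [ 0.003 -0.    -0.002  0.001 -0.001 -0.   ] r,w now -0.185 -0.067
L [-0.08   0.001  0.022  0.012 -0.006 -0.02  -0.024 -0.019 -0.008] r [-0.192 -0.21  -0.221 -0.228 -0.236] w [-0.075 -0.06  -0.033 -0.03  -0.033] end -0.249
rows [[0.008, -0.056, 0.002], [0.002, -0.014, -0.0], [-0.001, 0.007, 0.0], [-0.002, 0.013, 0.0], [-0.001, 0.01, -0.0], [-0.0, 0.003, -0.0], [0.0, -0.003, 0.0], [0.001, -0.007, 0.0]]
```

```bash
python3 -m inch '[{"slide":[0.008,-0.052,0.002],"twist":[0,0,0],"claw":-0.6},{"slide":[0.001,-0.01,0],"twist":[0,0,0],"claw":-0.6},{"slide":[-0.001,0.005,0],"twist":[0,0,0],"claw":-0.6}]'; python3 plan.py -.249 1.2 8 " -.052,-.01,.005"
```

```text
time_s: 24.6
tool_pos: [524.3, 24.8, 265.4]
eef_rot: [-0.0, -0.06, 0.998, 0.001]
ft_force: [1.1, 3.1, 4.4]
opening: 0.296
grip_force: 27.1
{'t': 24.6, 'L': -0.0009349905760827074, 'q': [-99.7, 0.1, 265.4], 'rw': -0.21069836552748877, 'sc': 0.58, 'rp': -0.21144391065230356, 'mn': 41.15874481201172, 'ft': [1.1, 3.1, 4.4], 'r': -0.22107113808989617}
P [0.079 0.761 0.439 0.16 ] eq L at tgt 0.003
fit err [-0.    -0.003  0.001 -0.001 -0.001  0.001] r,w now -0.22 -0.057
L [-0.001  0.003  0.005  0.006  0.005  0.005  0.005  0.004  0.004] r [-0.226 -0.236 -0.245 -0.25  -0.25 ] w [-0.051 -0.038 -0.029  0.     0.001] end -0.249
rows [[0.0, -0.003, -0.0], [0.0, -0.001, -0.0], [0.0, -0.0, -0.0], [-0.0, 0.0, 0.0], [-0.0, 0.0, 0.0], [-0.0, 0.0, 0.0], [-0.0, 0.0, 0.0], [-0.0, 0.0, 0.0]]
```

```bash
python3 -m inch '[{"slide":[0,-0.003,0],"twist":[0,0,0],"claw":-0.6},{"slide":[0,0,0],"twist":[0,0,0],"claw":-0.6},{"slide":[0,0,0],"twist":[0,0,0],"claw":-0.6},{"slide":[0,0,0],"twist":[0,0,0],"claw":-0.6},{"slide":[-0.002,0.012,-0.001],"twist":[0,0,0],"claw":-0.6}]'; python3 plan.py -.249 1.2 4 " -.003,0,0,0,.012"
```

```text
time_s: 25.32
tool_pos: [524.2, 25.7, 265.4]
eef_rot: [0.0, -0.06, 0.998, -0.0]
ft_force: [1.7, 2.4, 4.0]
opening: 0.296
grip_force: 27.1
{'t': 25.325, 'L': -0.007369203718450981, 'q': [-99.6, 1.0, 265.4], 'rw': -0.23737201365187707, 'sc': 0.81, 'rp': -0.24113475985346516, 'mn': 43.09288024902344, 'ft': [1.7, 2.4, 4.0], 'r': -0.2492533867526711}
P [0.078 0.759 0.44  0.16 ] eq L at tgt 0.003
fit err [-0.002  0.002  0.    -0.001  0.    -0.001] r,w now -0.25 0.0
L [-0.007 -0.007 -0.007 -0.007 -0.007] r [-0.25 -0.25 -0.25] w [0. 0. 0.] end -0.25
rows [[0.0, 0.0, 0.0], [0.0, 0.0, 0.0], [0.0, 0.0, 0.0], [0.0, 0.0, 0.0]]
```

Resting at the stop. Return the lever to its slack angle, then open and check.

```bash
python3 -m inch '[{"slide":[-0.004,0.028,-0.001],"twist":[0,0,0],"claw":-0.6},{"slide":[-0.004,0.028,-0.002],"twist":[0,0,0],"claw":-0.6},{"slide":[-0.004,0.028,-0.003],"twist":[0,0,0],"claw":-0.6},{"slide":[-0.004,0.028,-0.004],"twist":[0,0,0],"claw":-0.6},{"slide":[-0.004,0.028,-0.005],"twist":[0,0,0],"claw":-0.6},{"slide":[-0.004,0.026,-0.006],"twist":[0,0,0],"claw":-0.6},{"slide":[0,0,0],"twist":[0,0,0],"claw":-0.6}]'; python3 -m inch '[{"slide":[0,0,0],"twist":[0,0,0],"claw":-0.3},{"slide":[0,0,0],"twist":[0,0,0],"claw":0},{"slide":[0,0,0],"twist":[0,0,0],"claw":0.3},{"slide":[0,0,0],"twist":[0,0,0],"claw":0.5},{"slide":[0,0,0],"twist":[0,0,0],"claw":0.5},{"slide":[0,0,0],"twist":[0,0,0],"claw":0.5}]'; python3 plan.py -.25 1 1|head -1
```

```text
time_s: 26.3
tool_pos: [519.2, 59.8, 261.0]
eef_rot: [0.0, -0.06, 0.998, 0.0]
ft_force: [2.8, -0.9, 2.4]
opening: 0.294
grip_force: 26.9
time_s: 27.05
tool_pos: [519.1, 59.1, 261.1]
eef_rot: [-0.0, -0.06, 0.998, 0.0]
ft_force: [0.3, 0.3, -0.5]
opening: 0.748
grip_force: 0.0
{'t': 27.05, 'L': -0.25123015156587103, 'q': [-100.0, 34.8, 261.1], 'rw': -0.24008615738081557, 'sc': 0.78, 'rp': -0.2412017031075558, 'mn': 43.01844787597656, 'ft': [0.3, 0.3, -0.5], 'r': -0.2506439302441857}
```

```bash
python3 -m inch '[{"slide":[0,0,0.1],"twist":[0,0,0],"claw":0.5},{"slide":[0,0,0.2],"twist":[0,0,0],"claw":0.5},{"slide":[0,0,0.25],"twist":[0,0,0],"claw":0.5},{"slide":[-0.2,0,0.1],"twist":[0,0,0],"claw":0.5},{"slide":[-0.2,0,0],"twist":[0,0,0],"claw":0.5},{"slide":[0,0,0],"twist":[0,0,0],"claw":0.5},{"slide":[0,0,0],"twist":[0,0,0],"claw":0.5}]'; python3 - <<'E'
from meas import *
p,d=meas();print(d);cv2.imwrite("pics/end.png",p["color"])
E
```

```text
time_s: 28.02
tool_pos: [439.6, 59.1, 391.3]
eef_rot: [0.001, -0.06, 0.998, 0.0]
ft_force: [0.6, 0.0, 0.0]
opening: 0.751
grip_force: 0.0
{'t': 28.025, 'L': -0.3344060649600989, 'q': [-178.7, 45.9, 391.3], 'rw': -0.24016181914331036, 'sc': 0.74, 'rp': -0.24115158996685643, 'mn': 43.00786590576172, 'ft': [0.6, 0.0, 0.0]}
```

View pics/end.png

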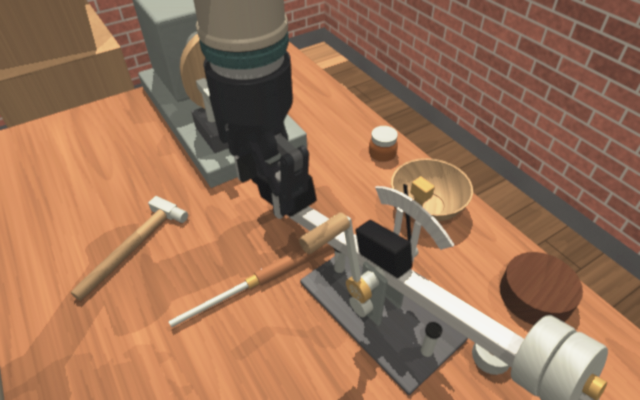

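The rocker is at its rest with the pointer at (405,190) and the tab unmoved at (423,188). The lever is free at (326,234) and the gripper is clear above.

```bash
python3 -c "
from station import arm
print(arm.finish_job())"
```

```text
the job is handed in; nothing more can be done
None
```

The job is handed in: the pointer stayed under the tab (within about 0.05 rad of its middle) from about 13.3 s to 20.6 s, then the camera was set down at roughly 0.04 rad/s and the lever let go at 27 s; the judge returned no verdict.

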